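# Stand a sharpening stone on end in the crank clamp

### The job

Take the sharpening stone that lies flat on the table and stand it upright on one of its short ends on the bed of the crank clamp, in the gap between the jaws, about the middle of their width and with its broad faces towards them, and let go so that it stands there by itself. Then take hold of the loose sleeve on the crank and, keeping hold of it, wind the crank clockwise (seen from above) until the moving jaw has pressed the stone firmly against the fixed jaw, and let go, leaving the stone clamped upright. Leave the other things on the table where they are.

Things in the scene. Friction and masses are not known exactly. Their poses are not given: they have to be found in the camera images.
- stone: loose two-layer sharpening stone, a plain slab 115 x 60 x 22 mm (grey below, reddish above), 0.33 kg give or take a third, lying flat at the start. Its origin is the centre of its 115 x 60 underside as it lies; x along the 115 mm, y along the 60 mm, z through the 22 mm thickness. Either short end may be the foot and either broad face may look to the crank.
- stone_mid (a point): centre of the stone's volume, 11 mm above its origin along its z; 57.5 mm from either short end
- clamp: metal clamp, fixed to the table; its place and yaw vary. Origin on the table below the gap between the jaws; x points from the fixed jaw (the end nearest the robot) to the crank, y is across, z up. Flat bed 90 mm wide (y) whose top is 12 mm above the table, from x = -60 to +215 mm. Fixed jaw: 80 mm wide, inner face upright at x = -25 mm, top 50 mm above the table. Gear box at x = 112 to 164 mm, up to 52 mm above the table.
- seat (a point): point on top of the bed in the middle of the gap (clamp x = -3 mm, y = 0, z = 12 mm), a good place for the centre of the stone's foot; axes as the clamp's
- jaw (a joint): moving jaw, value in m: its flat face is at clamp x = 31 mm at 0 (fully open, gap 56 mm) and moves towards the fixed jaw as the value grows; gap = 0.056 - value, so it is closed on the 22 mm stone at 0.034. Jaw 76 mm wide, top 49 mm above the table. It is driven only by the crank, 6 mm per rad, and stays where it is left (a push on its face of less than about 20 N does not move it, so the foot of the stone can be stopped against it). It starts at 0 to 0.007.
- crank (a joint): crank on an upright axis, value in rad, grows clockwise seen from above and closes the jaw (jaw = 0.006 x value): about 5.7 when the stone is clamped; starts at 0 to 1.2, limits 0 and 8. At value 0 the sleeve lies on the clamp's +x side of the axis; at value q it lies at clamp (138 + 40 cos q, -40 sin q) mm. Friction holds it where it is left; turning takes about 3 N at the sleeve, more once the jaw bears on the stone. Arm top 67 mm above the table.
- crank_axis (a point): point on the crank's upright axis, 96.5 mm above the table, as high as the middle of the sleeve
- sleeve_mid (a point): middle of the crank's grip sleeve: a plain black upright cylinder, 20 mm across and 50 mm tall (68 to 118 mm above the table) that spins freely on its pin, 40 mm from the crank's axis
- label_roll_1: bystander: white roll of labels, 64 mm across, 30 mm high; origin at its underside
- deli_cup: bystander: lidded white tub, 74 mm across, 68 mm high; origin at its underside
- tape_1: bystander: roll of tape lying flat, 104 mm across, 25 mm high; origin at its underside
- probe_thermometer: bystander: probe thermometer, 166 x 44 x 13 mm; origin at its underside
- pen_1: bystander: pen, 135 mm long; origin at its underside
Not all that is in view belongs to the job. Leave any green look-alike of the stone alone.

How it is judged:
By the outcome, as a careful person would: the job done as asked, in the order asked, and still so for the second after the job is handed in, with the robot touching nothing.
It also fails if it takes over 64 s, if anything falls off the work surface, if the arm or the gripper's body presses on something with over 40 N, if the wrist force passes 120 N, or if a joint passes its speed limit or range.

### The arm

A 7-joint arm with a two-finger parallel gripper is mounted at the origin on a cart in front of the work surface, level with it; the furniture and walls round the work are solid. World frame = base frame: x ahead of the robot, y to its left, z up, the work surface at z = 0. Lengths are in m, angles in rad, forces in N, time in s.
With the tool pointing down it reaches from about 0.4 to 0.875 m from the base axis. Payload 19.3 kg.
Tool frame: the origin (TCP) lies at the centre of the arm's flange, where the gripper is bolted on; the fingertips stand 173 mm ahead of it and the grasp point (between the pads) lies 155 mm ahead of it (bot.grip_point_offset is the distance from the TCP to the grasp point, in m); z points along the fingers, x is the direction in which the jaws open and shut, and the axes are right-handed (so a half turn about z gives the same grasp; the last joint's range is limited). The gripper opens to 85 mm and grips with 20 to 120 N. Pads are 22 mm wide; open, the fingers measure 114 mm over their backs; the gripper's body (76 mm by 85 mm) begins 54 mm behind the grasp point. The pads swing forward as they close: fully open they stand 13 mm farther back than shut.
Start: joints at [1.192, 0.521, -0.036, 1.599, 0.021, 1.021, -0.113], TCP at [0.19, -0.595, 0.405] pointing down, gripper open.
Joint ranges: [-2.91, 2.91], [-0.3, 2.13], [-1.5, 1.42], [0.17, 2.43], [-1.26, 4.41], [0.16, 1.93], [-2.52, 2.52]. Speed limits (rad/s): [1.89, 1.89, 2.39, 2.39, 3.01, 3.01, 3.01].

### API

Orientations are given as [roll, pitch, yaw] about the fixed x, y, z axes, in that order (R = Rz(yaw) Ry(pitch) Rx(roll)).
In Python, from workcell import bot gives the robot as it stands.
- The arm moves only by the tool step_arm, never from a script. Its argument "plan" is a list that holds one entry, the list of rows, each a list of 4 numbers: the shift along the world's x, y, z in cm, then the turn about the world's z in rad. A call has 1 to 12 rows; each row is the pose to reach, as a shift and turn from the pose measured when the call began; what a row does not reach only later rows make up. A row lasts 1/12 s, in which the tool goes at most 41.7 mm and 7.16 degrees, less where a joint would pass 70% of its speed; a pose out of reach is approached as far as the arm can. A call with a gripper value outside its range is refused whole. "jaw" is the closure, from 0 (fully open) to 1 (shut), set as the call begins (left out, the last holds). The fingers move at their own pace and stop on an object; "force" is the grip in N (left out, the last holds). Time passes only in rows, so rows that repeat a pose let the fingers close. It gives the time, the measured TCP pose, the force and the opening at its end, in the units of the state.
- bot.observe(): the state, without advancing time (a new reading comes with each control period).
- bot.grab_frame(name): name is "side" or "top" or "wrist"; returns a dict with "pixels" (384x512x3 uint8, blue, green, red), "mtx" (3x3 intrinsics, pixels), "k1" (the pictures are not rectified: a ray, as slopes to the right and down, at radius r is drawn at 1 + k1 r^2 times it, then the intrinsics apply), "R" (3x3) and "t" (3): a world point X has camera coordinates R X + t. Camera axes: x right, y down, z forward; pixel columns grow to the right and rows downward; lengths in m; the calibration is good to about 2 mm. A picture is of the moment at which its call begins. There is no depth.
- bot.job_done(): hands the job in, once; it reports no verdict.
The state is a dict: "clock": time; "qpos": joint angles; "qd": joint speeds; "joint_efforts": joint torques, N m; "position": TCP position; "tool_rot": TCP orientation; "force": force on the tool from outside, world axes, zero at the start; "moment": the same for the moment, N m; "grip_width": finger opening in m.
Only numpy, scipy, OpenCV 4.12 (cv2) and the standard library are available. Lean on these libraries where they do the work, as an engineer would, in place of code of your own. Each camera call takes 0.05 s, during which the arm holds its last target.

## Working session

There is one attempt and no reset: what is moved stays moved. The work goes in short steps, Python scripts to look and compute and a tool call to move; the robot and the scene stay as the last step left them, time stands still between calls to the robot, and variables do not carry over. Pictures are saved under pics/ and viewed, and the job is handed in when it is done.

Besides the shell and the picture viewer there is one more tool, called after "Emit:" as name(argument=value, ...), one argument or row to a line, values as JSON. step_arm: Moves the arm, as the interface text tells. Its arguments: {"type":"object","properties":{"plan":{"type":"array"},"jaw":{"type":"number"},"force":{"type":"number"}},"required":["plan"]}

```bash
ls; mkdir -p pics; python3 - <<'E'
from workcell import bot
import cv2,pickle
s=bot.observe();print(s)
for n in("side","top","wrist"):
    f=bot.grab_frame(n);cv2.imwrite(f"pics/{n}0.png",f["pixels"]);pickle.dump(f,open(f"{n}0.pkl","wb"));print(n,f["mtx"],f["k1"],f["R"],f["t"])
E
```

```text
pics
{'clock': 0.0, 'qpos': array([ 1.19180997,  0.52202773, -0.03633024,  1.59995456,  0.02121509,
        1.02110988, -0.11283362]), 'qd': array([-0.00067503,  0.00187997,  0.00115573, -0.00049234, -0.00178285,
        0.0007602 ,  0.00042856]), 'joint_efforts': array([-7.10278437e-04, -9.27102900e+01,  1.97971545e+00, -3.69932842e+01,
        1.78201793e-02,  8.23738519e-03, -2.33488117e-05]), 'position': array([ 0.18988067, -0.59532889,  0.40413619]), 'tool_rot': array([ 3.14150259e+00,  1.11040650e-03, -1.26204423e+00]), 'force': array([-0.17102471, -0.16661152, -0.53560705]), 'moment': array([-0.00263254,  0.0488712 ,  0.03300034]), 'grip_width': 0.08547109417309884}
side [[455.56372028   0.         258.00090567]
 [  0.         455.56372028 198.83966791]
 [  0.           0.           1.        ]] -0.07484197529523798 [[-0.8497735  -0.52704206  0.01056682]
 [-0.33785243  0.52912857 -0.7783821 ]
 [ 0.4046489  -0.66501851 -0.62770188]] [0.48094589 0.25588985 1.60744884]
top [[465.47562032   0.         254.70974848]
 [  0.         465.47562032 196.18198378]
 [  0.           0.           1.        ]] -0.029070093213579295 [[ 8.51749967e-03 -9.99963671e-01 -3.29640193e-04]
 [-9.93637472e-01 -8.42659103e-03 -1.12310140e-01]
 [ 1.12303282e-01  1.28414443e-03 -9.93673147e-01]] [0.01201301 0.56072197 1.42387785]
wrist [[285.27125161   0.         258.12651948]
 [  0.         285.27125161 194.26281531]
 [  0.           0.           1.        ]] -0.02637198372950699 [[ 0.3047062  -0.95244553 -0.00128512]
 [-0.90342862 -0.28945148  0.31628242]
 [-0.30161376 -0.0952122  -0.94866421]] [-0.62514462 -0.04088301  0.3806677 ]
```

View pics/top0.png

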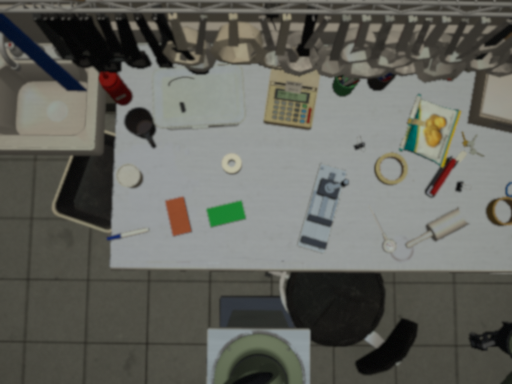

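View pics/side0.png

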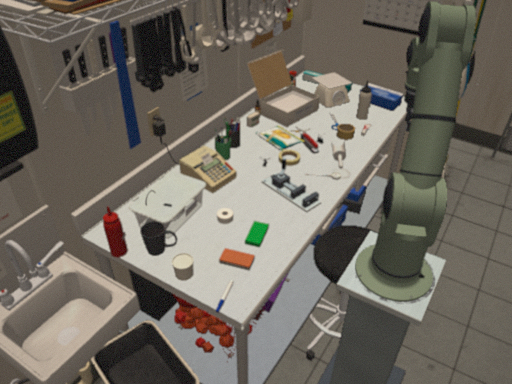

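View pics/wrist0.png

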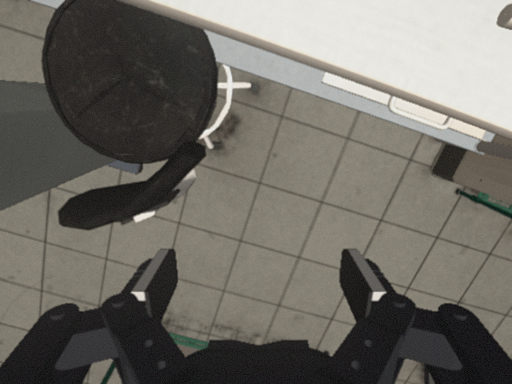

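Candidates for the stone in the top view are the reddish slab at (178,216) and the green look-alike at (226,214). I choose the reddish one. Next I take close crops.

```bash
cat > h.py <<'E'
import numpy as np,cv2,pickle
def ray(f,u,v):
    K=f["mtx"];p=cv2.undistortPoints(np.array([[[u,v]]],float),np.array(K),np.array([f["k1"],0,0,0,0.]))[0,0]
    R=np.array(f["R"]);t=np.array(f["t"]);c=-R.T@t;d=R.T@np.array([p[0],p[1],1]);return c,d
def onz(f,u,v,z):
    c,d=ray(f,u,v);return c+d*(z-c[2])/d[2]
def proj(f,X):
    X=np.atleast_2d(X).astype(float);r,_=cv2.Rodrigues(np.array(f["R"]))
    return cv2.projectPoints(X,r,np.array(f["t"]),np.array(f["mtx"]),np.array([f["k1"],0,0,0,0.]))[0][:,0]
def crop(f,u0,v0,w,h,s,name):
    im=cv2.resize(f["pixels"][v0:v0+h,u0:u0+w],None,fx=s,fy=s,interpolation=cv2.INTER_CUBIC);cv2.imwrite("pics/"+name,im)
def tri(*obs):
    A=np.zeros((3,3));b=np.zeros(3)
    for f,u,v in obs:
        c,d=ray(f,u,v);d=d/np.linalg.norm(d);P=np.eye(3)-np.outer(d,d);A+=P;b+=P@c
    return np.linalg.solve(A,b)
L=lambda n:pickle.load(open(n+".pkl","rb"))
def snap(n,tag):
    from workcell import bot
    f=bot.grab_frame(n);pickle.dump(f,open(tag+".pkl","wb"));return f
E
python3 - <<'E'
from h import *
t=L("top0");s=L("side0")
crop(t,150,185,110,60,7,"tc1.png");crop(t,290,155,70,100,6,"tc2.png");crop(s,205,165,130,115,5,"sc1.png")
hsv=cv2.cvtColor(t["pixels"],cv2.COLOR_BGR2HSV)
m=((hsv[...,0]<14)&(hsv[...,1]>120)).astype(np.uint8);m[:190]=0;m[245:]=0;m[:,:150]=0;m[:,200:]=0
cs,_=cv2.findContours(m,0,2);c=max(cs,key=cv2.contourArea);r=cv2.minAreaRect(c);print(r)
P=np.array([onz(t,*q,0.022) for q in cv2.boxPoints(r)]);print(P.round(4));print(P.mean(0),[np.linalg.norm(P[i]-P[i-1]) for i in range(4)])
E
```

```text
((177.9508819580078, 215.7838897705078), (34.66154098510742, 17.64103889465332), 77.19573211669922)
[[0.5446 0.2974 0.022 ]
 [0.5574 0.2435 0.022 ]
 [0.4514 0.2168 0.022 ]
 [0.4387 0.2703 0.022 ]]
[0.49800695 0.25698935 0.022     ] [np.float64(0.10927882215260241), np.float64(0.0554194628717223), np.float64(0.10933272860639665), np.float64(0.05496995021165478)]
```

View pics/tc1.png

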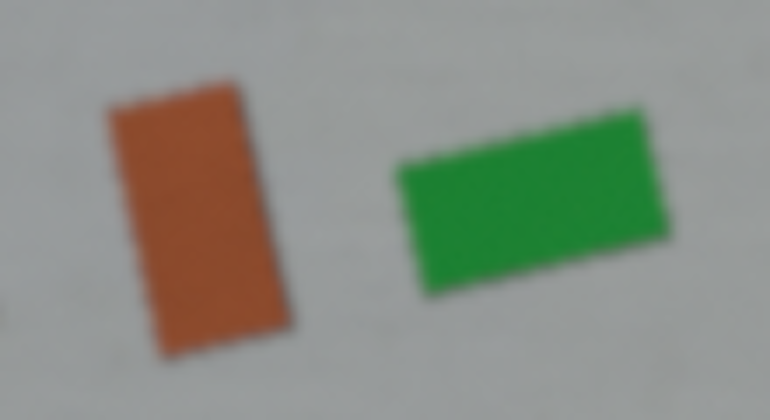

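View pics/tc2.png

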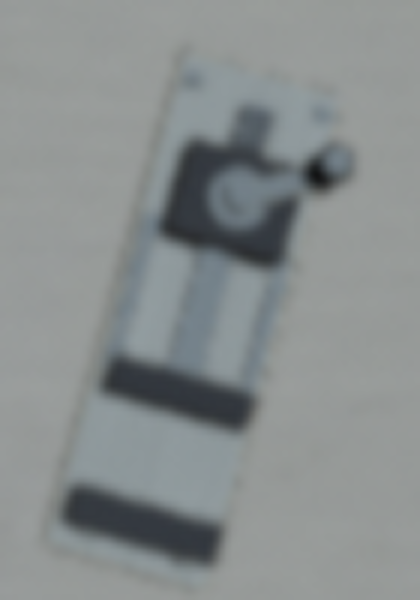

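View pics/sc1.png

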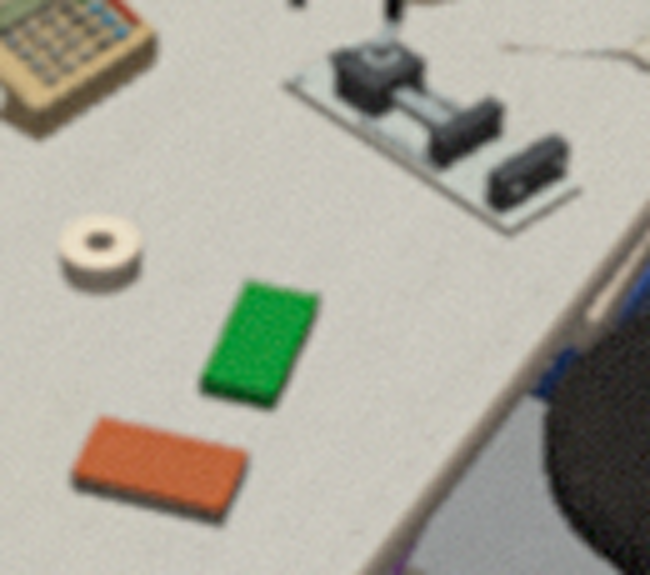

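```bash
cat > fit.py <<'E'
from h import *
from scipy.optimize import least_squares
t=L("top0");s=L("side0")
P=lambda a,b:((a+.5)/6-.5+290,(b+.5)/6-.5+155)
Q=lambda a,b:((a+.5)/5-.5+205,(b+.5)/5-.5+165)
obs=[(t,P(183,45),(.215,.045,.012)),(t,P(345,92),(.215,-.045,.012)),(t,P(46,545),(-.06,.045,.012)),(t,P(205,590),(-.06,-.045,.012)),
(t,P(73,485),(-.025,.04,.05)),(t,P(221,525),(-.025,-.04,.05)),(t,P(235,195),(.138,0,.068)),
(s,Q(285,85),(.215,.045,.012)),(s,Q(510,233),(-.06,.045,.012)),(s,Q(580,188),(-.06,-.045,.012))]
def W(p,X):
    c,sn=np.cos(p[2]),np.sin(p[2]);return np.array([p[0]+c*X[0]-sn*X[1],p[1]+sn*X[0]+c*X[1],X[2]])
def res(p,o=obs):return np.concatenate([proj(f,W(p,X))[0]-uv for f,uv,X in o])
if __name__=="__main__":
    for o in(obs[:7],obs):
        r=least_squares(res,[.5,-.2,0],args=(o,),loss="soft_l1");print(r.x,r.fun.reshape(-1,2).round(1).tolist())
    p=r.x
    for z,(a,b) in((.118,(338,160)),(.049,(103,388)),(.049,(252,430)),(.012,(103,388))):
        w=onz(t,*P(a,b),z)[:2]-p[:2];c,sn=np.cos(p[2]),np.sin(p[2]);print("clampframe",c*w[0]+sn*w[1],-sn*w[0]+c*w[1])
    print("seat",W(p,(-.003,0,.012)),"axis",W(p,(.138,0,.0965)))
    print(-t["R"].T@t["t"],-s["R"].T@s["t"])
E
python3 fit.py
```

```text
[ 0.45436063 -0.17410444 -0.27744379] [[-0.5, 0.3], [-0.4, 0.3], [-1.1, -0.1], [0.1, 0.5], [0.2, -0.8], [0.7, -0.0], [0.8, -0.2]]
[ 0.45374188 -0.17389427 -0.27778536] [[-0.5, 0.5], [-0.4, 0.5], [-1.2, 0.1], [-0.0, 0.7], [0.1, -0.6], [0.6, 0.2], [0.8, -0.0], [-1.5, -1.2], [-0.6, -0.5], [0.2, -0.8]]
clampframe 0.15977116982184647 -0.03603824254493288
clampframe 0.025307602368741956 0.03853480310931248
clampframe 0.026117127647934765 -0.040480590237666564
clampframe 0.028713023823249313 0.035232915826022795
seat [ 0.45085689 -0.17307159  0.012     ] axis [ 0.58645167 -0.21173754  0.0965    ]
[0.39714588 0.01490908 1.47784791] [-0.15530432  1.1870633   1.20309667]
```

Emit:
step_arm(
  plan=[
    [[2.5, 3, 0, 0], [5, 6.5, -0.5, 0], [7.5, 10, -1, 0], [10, 13.5, -1.5, 0], [12.5, 17, -2, 0], [14.5, 20.5, -2.5, 0], [16.5, 24, -3, 0], [18.5, 27.5, -3.5, 0], [20.5, 31, -4, 0], [22.5, 34.5, -4.5, 0], [24, 38, -5, -0.03], [25.5, 41.5, -5, -0.06]],
  ],
  jaw=0,
  force=20,
)

```text
clock: 1.15
position: [0.4453, -0.1782, 0.3535]
tool_rot: [3.141, 0.002, -1.323]
force: [1.2, -1.3, 0.3]
grip_width: 0.0856
```

Emit:
step_arm(
  plan=[
    [[0.8, 3.7, -0.5, 0], [1.6, 7.4, -1, 0], [2.4, 11.1, -1.5, 0], [3.2, 14.8, -2, 0], [4, 18.5, -2.5, 0], [4.8, 22.2, -3, 0], [5.6, 25.9, -4, 0], [6.4, 29.6, -5, 0], [7.2, 33.3, -6, 0], [8, 37, -7, 0], [8.7, 40.7, -8, 0], [9.3, 44.5, -9, 0]],
  ],
)

```text
clock: 2.15
position: [0.5384, 0.2685, 0.2627]
tool_rot: [3.14, 0.001, -1.323]
force: [-0.1, -0.1, -0.3]
grip_width: 0.0851
```

```bash
python3 - <<'E'
from h import *
f=snap("wrist","w1");cv2.imwrite("pics/w1.png",f["pixels"])
from workcell import bot
print(bot.observe()["position"],bot.observe()["qpos"],bot.observe()["tool_rot"])
E
```

```text
[0.5373686  0.27634176 0.26113163] [-0.44720816  0.67219617 -0.18101865  1.75989069  0.16126009  0.72323281
 -2.0273713 ] [ 3.14036989  0.00580075 -1.31665825]
```

View pics/w1.png

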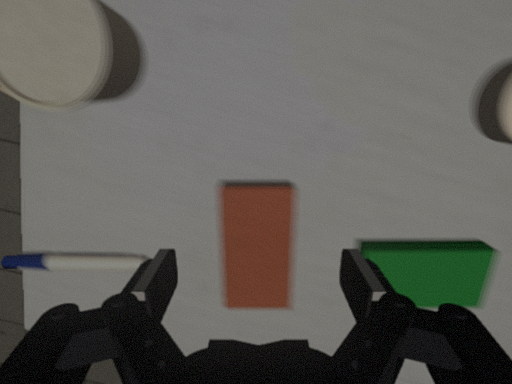

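The wrist view shows the reddish stone at (257,245) between the open fingers, with green to the right at (425,275). Its long axis runs along the image rows, so the choice holds.

Emit:
step_arm(
  plan=[
    [[0, -0.8, -2, 0], [0.1, -0.9, -4, 0], [0.1, -0.9, -5.5, -0.005], [0.1, -0.9, -5.5, -0.005], [0.1, -0.9, -5.5, -0.005]],
  ],
)

```text
clock: 2.62
position: [0.5382, 0.2673, 0.2057]
tool_rot: [3.139, 0.005, -1.321]
force: [0.4, -0.2, 0.9]
grip_width: 0.0855
```

```bash
python3 - <<'E'
from h import *
from workcell import bot
f=snap("wrist","w2")
o=bot.observe();print(o["position"],o["tool_rot"])
im=f["pixels"].copy()
# predicted stone corners and red contour
hsv=cv2.cvtColor(im,cv2.COLOR_BGR2HSV)
m=((hsv[...,0]<14)&(hsv[...,1]>110)).astype(np.uint8)
cs,_=cv2.findContours(m,0,2);c=max(cs,key=cv2.contourArea);r=cv2.minAreaRect(c)
P=np.array([onz(f,*q,0.022) for q in cv2.boxPoints(r)]);print(P.round(4),P.mean(0))
g=o["position"]
for z in(.022,):
    for u,v in proj(f,[[g[0],g[1],z]]):cv2.circle(im,(int(u),int(v)),3,(255,0,0),-1)
cv2.imwrite("pics/w2.png",im)
E
```

```text
[0.53850544 0.26742757 0.2066464 ] [ 3.14051283  0.00590885 -1.32153191]
[[0.5496 0.2981 0.022 ]
 [0.5639 0.2426 0.022 ]
 [0.4643 0.2105 0.022 ]
 [0.4467 0.2776 0.022 ]] [0.50612008 0.25721731 0.022     ]
```

View pics/w2.png

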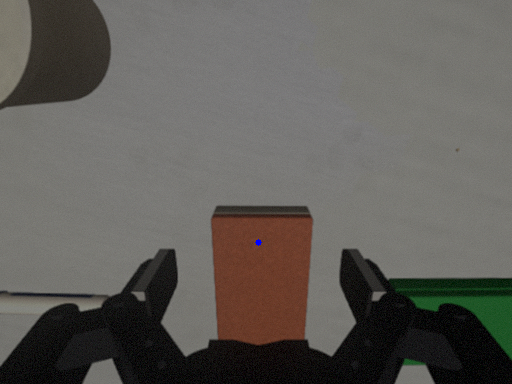

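```bash
python3 - <<'E'
from h import *
t=L("top0");w=L("w2")
P=lambda a,b:((a+.5)/7-.5+150,(b+.5)/7-.5+185)
g=np.array([.5385,.2674]);x=np.array([np.cos(-1.3215),np.sin(-1.3215)]);y=np.array([-x[1],x[0]])
for a,b in((397,165),(428,297),(640,107),(110,105),(237,82),(292,327),(165,357)):
    q=onz(t,*P(a,b),.022)[:2];print(q.round(4),(q-g)@x,(q-g)@y)
for a,b in((212,216),(312,216)):
    q=onz(w,a,b,.022)[:2];print(q.round(4),(q-g)@x,(q-g)@y)
E
```

```text
[0.5226 0.1685] 0.09192486469924645 -0.03980655526673
[0.4636 0.1535] 0.09192763337036365 -0.10070775529462331
[0.5497 0.0598] 0.2039370690432944 -0.040377345736393434
[0.5486 0.2982] -0.027412107515752796 0.01735594895205928
[0.5595 0.2413] 0.030460942882021422 0.013863780343498914
[0.4497 0.2139] 0.029895362342423924 -0.09927466503793242
[0.4358 0.2703] -0.028174055190821955 -0.09880521005824082
[0.5484 0.2978] -0.027058315429322046 0.017073427625917494
[0.5629 0.2417] 0.030916068813948407 0.01726017308440222
```

Emit:
step_arm(
  plan=[
    [[0, -0.1, -1, 0], [0, -0.15, -2, 0], [0, -0.15, -2.8, 0], [0, -0.15, -3.2, 0], [0, -0.15, -3.4, 0]],
  ],
)

```text
clock: 3.08
position: [0.5383, 0.2658, 0.1717]
tool_rot: [3.139, 0.006, -1.322]
force: [1.1, 0.2, 0.6]
grip_width: 0.0852
```

```bash
python3 - <<'E'
from h import *
f=snap("side","s1");crop(f,200,200,90,90,6,"s1.png")
E
```

```text
(no output)
```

View pics/s1.png

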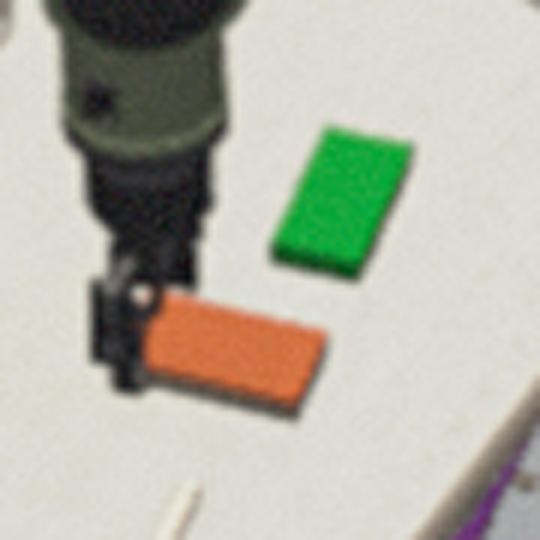

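Emit:
step_arm(
  plan=[
    [[0, 0, -0.5, 0], [0, 0, -0.5, 0], [0, 0, -0.5, 0], [0, 0, -0.5, 0], [0, 0, -0.5, 0], [0, 0, -0.5, 0]],
  ],
  jaw=1,
  force=25,
)

```text
clock: 3.63
position: [0.5395, 0.2644, 0.1684]
tool_rot: [3.141, 0.003, -1.323]
force: [-0.7, -11.1, 28.5]
grip_width: 0.0601
```

Emit:
step_arm(
  plan=[
    [[0, 0.05, 0.5, 0], [0, 0.1, 1, 0], [-0.1, 0.1, 1.8, 0], [-0.3, 0, 2.6, 0], [-0.4, 0, 3.4, 0], [-0.6, -0.05, 4.2, 0], [-0.6, -0.05, 4.2, 0]],
  ],
)

```text
clock: 4.22
position: [0.5335, 0.2641, 0.2122]
tool_rot: [-3.14, 0.004, -1.323]
force: [0.1, 1.0, -2.5]
grip_width: 0.06
```

```bash
python3 - <<'E'
from h import *
f=snap("side","s2");crop(f,200,180,100,100,6,"s2.png")
E
```

```text
(no output)
```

View pics/s2.png

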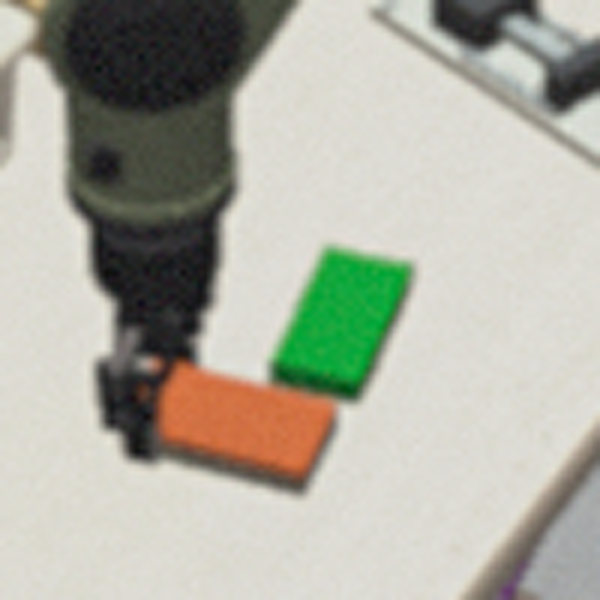

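```bash
cat >> h.py <<'E'
def stone(pos,yaw,th,a=.0155,zg=.1585):
    # grip axis point: pos - z*zg ; stone hangs towards dirB ; th = tilt of the free end downwards. returns 8 corners
    d=np.array([-np.sin(yaw),np.cos(yaw),0]); # tool perpendicular
    if d[0]>0:d=-d      # free end towards robot (-x)
    x=np.array([np.cos(yaw),np.sin(yaw),0]);g=np.array(pos)-[0,0,zg]
    l=d*np.cos(th)+np.array([0,0,-1])*np.sin(th); n=d*np.sin(th)+np.array([0,0,1])*np.cos(th)
    return np.array([g+l*s+x*w+n*h for s in(-a,.115-a) for w in(-.03,.03) for h in(-.011,.011)])
def overlay(f,C,u0,v0,w,h,s,name,col=(255,0,0)):
    im=cv2.resize(f["pixels"][v0:v0+h,u0:u0+w],None,fx=s,fy=s,interpolation=cv2.INTER_CUBIC)
    cols=[(255,0,0),(0,255,255),(255,0,255),(255,255,255)]
    for k,c in enumerate(C):
        p=(proj(f,c)-[u0,v0]+.5)*s-.5
        for i in range(8):
            for b in(1,2,4):
                if i^b>i:cv2.line(im,tuple(int(v) for v in p[i]),tuple(int(v) for v in p[i^b]),cols[k],1)
    cv2.imwrite("pics/"+name,im)
E
python3 - <<'E'
from h import *
f=L("s2");p=[0.5335,0.2641,0.2122]
overlay(f,[stone(p,-1.323,np.radians(a)) for a in(0,15,30)],200,180,100,100,7,"s2o.png")
E
```

```text
(no output)
```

View pics/s2o.png

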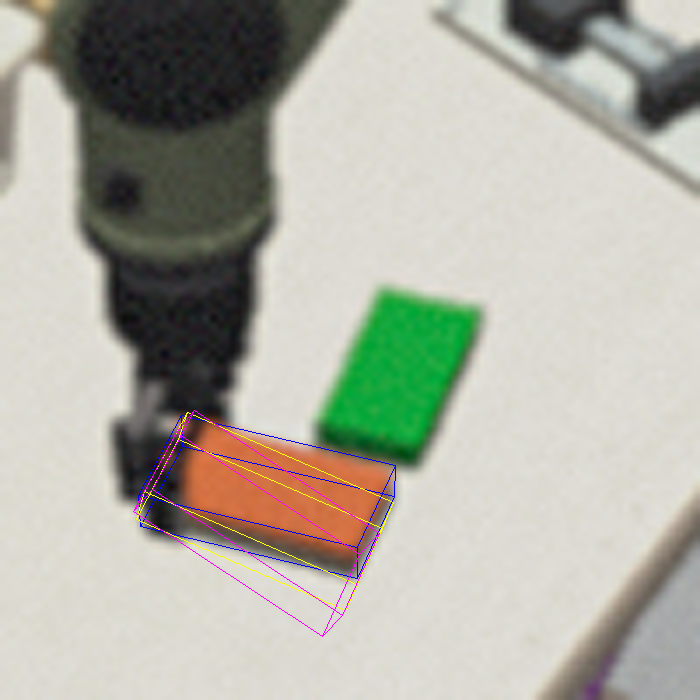

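The stone is held but stays nearly level (about 5° tilt), so it does not swing down by itself. I lower the grip to 20 N and jerk upward so it pivots in the pads.

Emit:
step_arm(
  plan=[
    [[0, 0, 0, 0], [0, 0, 4, 0], [0, 0, 8, 0], [0, 0, 12, 0], [0, 0, 12, 0], [0, 0, 12, 0]],
  ],
  force=20,
)

```text
clock: 4.77
position: [0.534, 0.2641, 0.333]
tool_rot: [-3.137, 0.005, -1.323]
force: [-0.5, 1.4, -4.2]
grip_width: 0.0595
```

```bash
cat > look.py <<'E'
from h import *
import sys
from workcell import bot
tag=sys.argv[1];angs=[float(a) for a in sys.argv[2:]]
o=bot.observe();f=snap("side",tag);p=o["position"];yaw=o["tool_rot"][2]
print(o["clock"],p,yaw,o["force"],o["moment"],o["grip_width"])
u,v=proj(f,p-[0,0,.17])[0].astype(int)
u0=max(0,min(412,u-50));v0=max(0,min(284,v-50))
overlay(f,[stone(p,yaw,np.radians(a)) for a in angs],u0,v0,100,100,6,tag+".png")
E
python3 look.py s3 15 45
```

```text
4.7667 [0.5339502  0.26412344 0.33299804] -1.3232706361674502 [-0.45475239  1.42568854 -4.15675472] [-0.00707859 -0.05127765  0.02672828] 0.059545105953448536
```

View pics/s3.png

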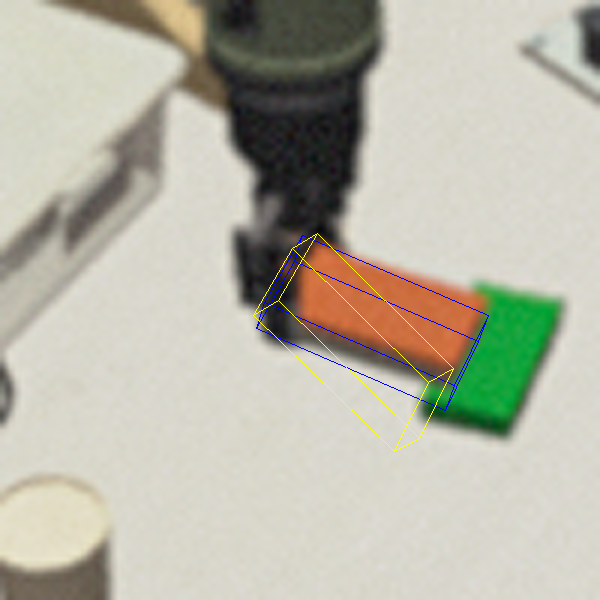

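Emit:
step_arm(
  plan=[
    [[0, 0, -4, 0], [0, 0, -8, 0], [0, 0, -4, 0], [0, 0, 0, 0], [0, 0, -4, 0], [0, 0, -8, 0], [0, 0, -4, 0], [0, 0, 0, 0], [0, 0, -4, 0], [0, 0, 0, 0], [0, 0, -4, 0], [0, 0, 0, 0]],
  ],
)

```text
clock: 5.82
position: [0.5312, 0.2627, 0.311]
tool_rot: [3.115, -0.002, -1.322]
force: [-4.2, -2.5, -9.8]
grip_width: 0.0597
```

```bash
python3 look.py s4 15 45
```

```text
5.8167 [0.53121462 0.26268058 0.31099088] -1.3224370236720333 [-4.23523393 -2.47420514 -9.75663832] [-0.28114779  0.26290053  0.04883044] 0.059709281739639235
```

View pics/s4.png

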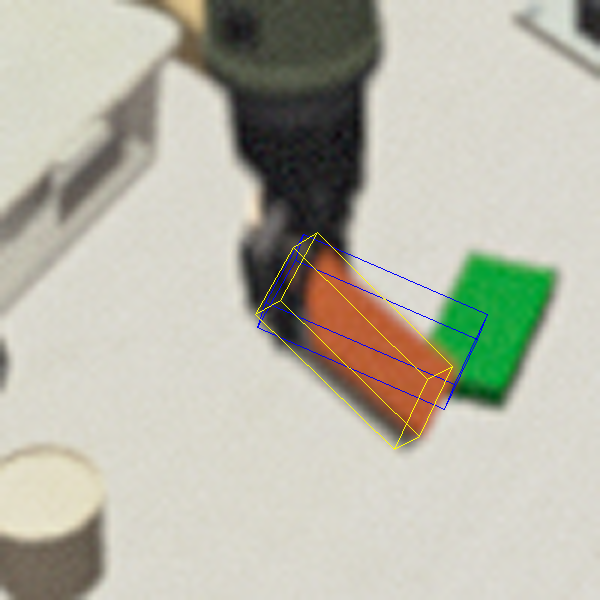

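The shaking works and the stone now hangs at about 43°. I repeat it.

Emit:
step_arm(
  plan=[
    [[0, 0, -4, 0], [0, 0, -8, 0], [0, 0, -4, 0], [0, 0, 0, 0], [0, 0, -4, 0], [0, 0, -8, 0], [0, 0, -4, 0], [0, 0, 0, 0], [0, 0, -4, 0], [0, 0, -8, 0], [0, 0, -4, 0], [0, 0, 0, 0]],
  ],
)

```text
clock: 6.87
position: [0.5316, 0.2631, 0.3162]
tool_rot: [3.111, -0.003, -1.322]
force: [1.6, -0.3, 0.4]
grip_width: 0.0598
```

```bash
python3 look.py s5 60 80
```

```text
6.8667 [0.53164194 0.26311089 0.31619907] -1.322122342754767 [ 1.60754094 -0.34894887  0.41562392] [ 0.0934165  -0.19935856  0.03080152] 0.05982449230017453
```

View pics/s5.png

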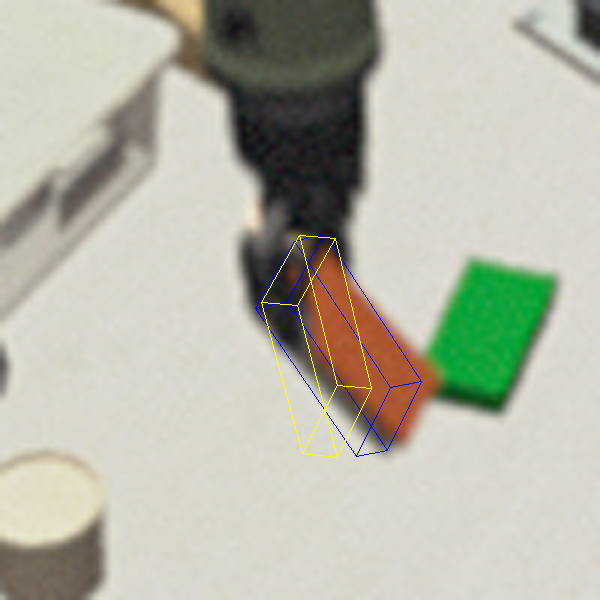

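Emit:
step_arm(
  plan=[
    [[0, 0, -4, 0], [0, 0, -8, 0], [0, 0, -4, 0], [0, 0, 0, 0], [0, 0, -4, 0], [0, 0, -8, 0], [0, 0, -4, 0], [0, 0, 0, 0], [0, 0, -4, 0], [0, 0, -8, 0], [0, 0, -4, 0], [0, 0, 0, 0]],
  ],
)

```text
clock: 7.92
position: [0.5325, 0.2638, 0.3191]
tool_rot: [3.109, -0.002, -1.322]
force: [2.3, 1.3, -0.2]
grip_width: 0.0596
```

```bash
python3 look.py s6 55 65
```

```text
7.9167 [0.53251318 0.26380022 0.31906383] -1.3221246222760707 [ 2.28670946  1.25734942 -0.24971344] [ 0.06020201 -0.21936099 -0.01563658] 0.05956179534371717
```

View pics/s6.png

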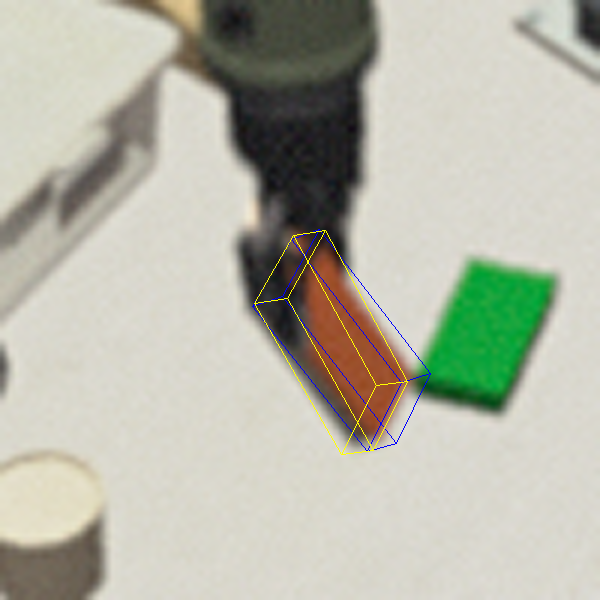

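The stone is now at about 62°. I carry it over the clamp and turn it to the clamp's yaw.

Emit:
step_arm(
  plan=[
    [[0, -2, 1, -0.03], [-0.3, -5.5, 1.2, -0.08], [-0.7, -9.3, 1.2, -0.13], [-1.1, -13, 1.2, -0.18], [-1.5, -17, 1.2, -0.23], [-1.9, -21, 1.2, -0.28], [-2.4, -25, 1.2, -0.33], [-2.9, -29, 1.2, -0.38], [-3.4, -33, 1.2, -0.43], [-3.9, -37, 1.2, -0.47], [-4.3, -41, 1.2, -0.5], [-4.6, -44.5, 1.2, -0.527]],
  ],
)

```text
clock: 8.97
position: [0.4876, -0.1825, 0.3424]
tool_rot: [3.125, 0.001, -1.852]
force: [1.4, -0.1, -2.6]
grip_width: 0.0597
```

Emit:
step_arm(
  plan=[
    [[0, 0, 0, 0], [0, 0, 0, 0], [0, 0, 0, 0]],
  ],
)

```text
clock: 9.22
position: [0.4874, -0.1823, 0.3416]
tool_rot: [3.124, 0.001, -1.852]
force: [-0.8, 0.7, -2.7]
grip_width: 0.0592
```

```bash
python3 look.py s7 60 70
```

```text
9.2167 [ 0.48736505 -0.18226574  0.3415933 ] -1.8524239880703393 [-0.77421171  0.67753812 -2.69714589] [ 0.02072588 -0.04758134  0.00999898] 0.05922515556204442
```

View pics/s7.png

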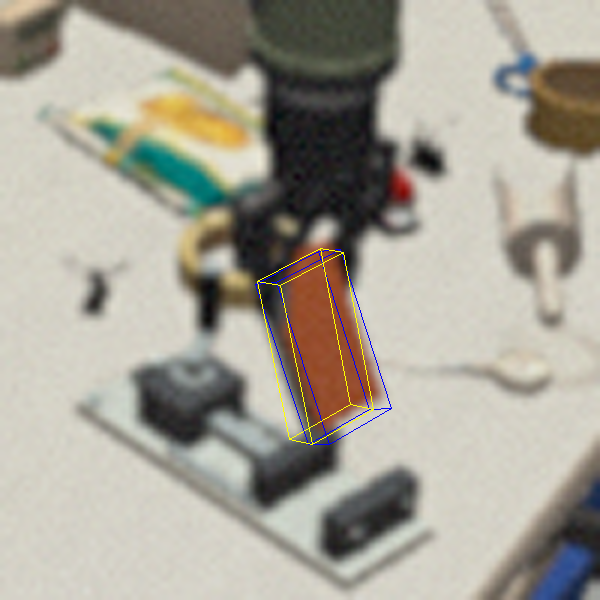

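Emit:
step_arm(
  plan=[
    [[0, 0, -2, 0.003], [0, 0, -4, 0.003], [0, 0, -5.5, 0.003], [0, 0, -6.5, 0.003], [0, 0, -6.9, 0.003], [0, 0, -6.9, 0.003], [0, 0, -6.9, 0.003]],
  ],
)

```text
clock: 9.85
position: [0.4879, -0.1813, 0.2733]
tool_rot: [3.125, 0.001, -1.848]
force: [0.4, -0.1, -2.3]
grip_width: 0.0595
```

```bash
python3 look.py s8 67
```

```text
9.85 [ 0.48791891 -0.18133402  0.27325625] -1.8475643912430657 [ 0.39025861 -0.08733741 -2.27119565] [-0.04376846 -0.03281352 -0.0103985 ] 0.059547363693608454
```

View pics/s8.png

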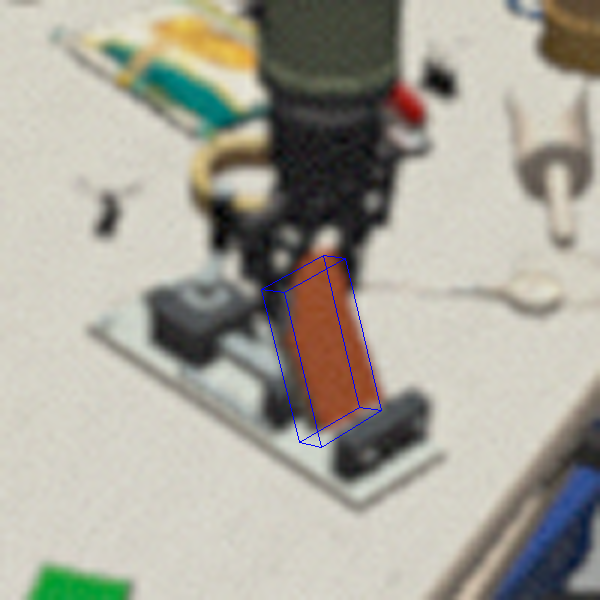

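Emit:
step_arm(
  plan=[
    [[-0.5, 0, 0, 0], [-1.1, 0.1, 0, 0], [-1.7, 0.3, 0, 0], [-2.2, 0.4, 0, 0], [-2.7, 0.6, 0, 0], [-3.2, 0.7, 0, 0], [-3.6, 0.8, 0, 0], [-3.9, 0.9, 0, 0], [-3.9, 0.9, 0, 0]],
  ],
)

```text
clock: 10.65
position: [0.4486, -0.1725, 0.274]
tool_rot: [3.126, 0.001, -1.848]
force: [4.1, -1.2, -0.8]
grip_width: 0.0592
```

```bash
python3 look.py s9 85
```

```text
10.65 [ 0.44858877 -0.17249246  0.27401578] -1.848015998858866 [ 4.07967887 -1.15575486 -0.78459278] [-0.40606202 -0.93937428 -0.01941019] 0.05923692092063666
```

View pics/s9.png

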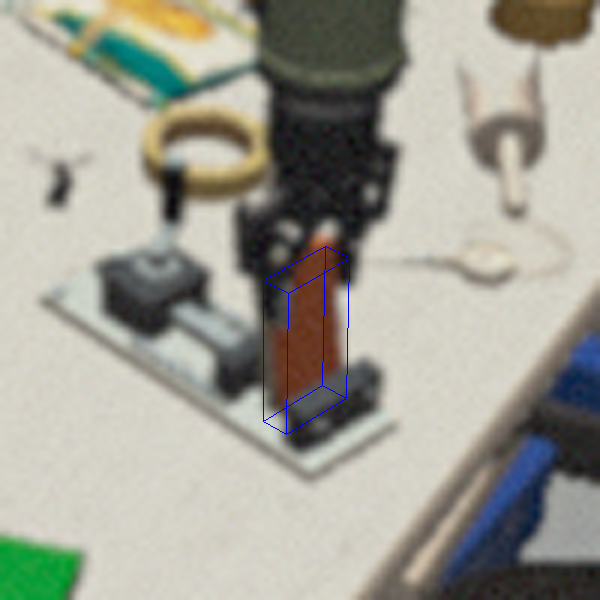

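Emit:
step_arm(
  plan=[
    [[-0.3, 0.08, 0, 0], [-0.6, 0.16, 0, 0], [-0.9, 0.25, 0, 0], [-0.9, 0.25, 0, 0]],
  ],
)

```text
clock: 11.03
position: [0.4393, -0.1699, 0.2738]
tool_rot: [3.125, 0.001, -1.848]
force: [4.0, -0.3, -1.0]
grip_width: 0.0592
```

```bash
python3 look.py s10 90; python3 - <<'E'
from h import *
f=snap("top","t10");crop(f,285,160,80,100,6,"t10.png")
E
```

```text
11.0333 [ 0.43932697 -0.16988706  0.27383932] -1.8479570234399239 [ 3.95583863 -0.25063386 -1.04479579] [-0.27262135 -1.02576001  0.00187974] 0.05919500299327543
```

View pics/s10.png

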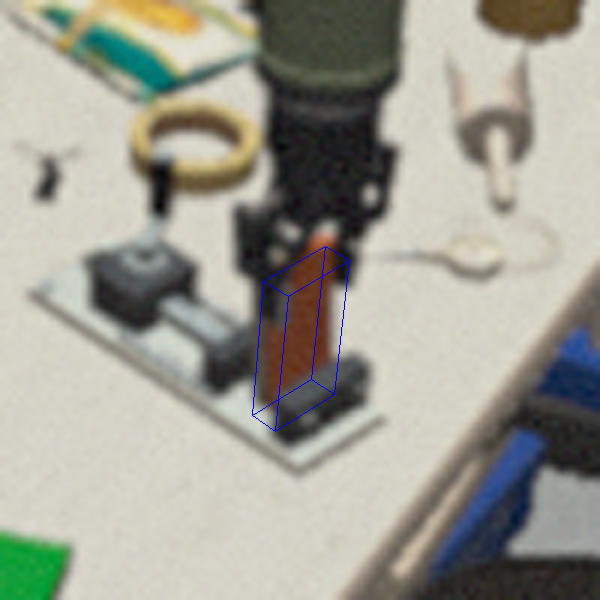

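View pics/t10.png

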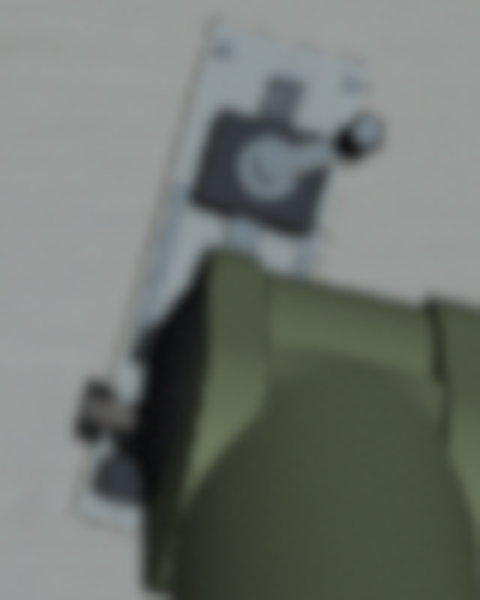

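Emit:
step_arm(
  plan=[
    [[-0.25, 0.07, 0, 0], [-0.5, 0.14, 0, 0], [-0.5, 0.14, 0, 0], [-0.5, 0.14, 0, 0]],
  ],
)

```text
clock: 11.47
position: [0.4344, -0.1685, 0.2737]
tool_rot: [3.125, 0.001, -1.848]
force: [3.8, -1.2, -2.0]
grip_width: 0.0596
```

```bash
python3 look.py s11 90
```

```text
11.4667 [ 0.43442925 -0.16851549  0.27373503] -1.8478534606216372 [ 3.84321907 -1.15845625 -2.03753466] [-0.19342792 -0.77506113  0.00449383] 0.05957515441595642
```

View pics/s11.png

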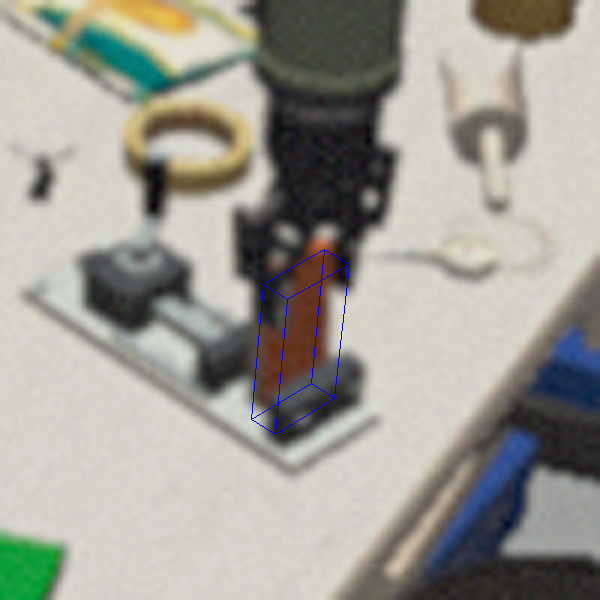

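```bash
python3 - <<'E'
from h import *
f=L("s11");p=np.array([0.4344,-.1685,.2737]);u,v=proj(f,p-[0,0,.2])[0];print(u,v)
crop(f,int(u)-30,int(v)-30,60,60,10,"s11z.png")
C=stone(p,-1.848,np.pi/2);
c=f["R"]@0 if 0 else None
for a in(80,85,90,95):
    q=proj(f,stone(p,-1.848,np.radians(a)));e=(q[4:]-q[:4]);print(a,np.degrees(np.arctan2(e[:,0],e[:,1])).round(1))
w=snap("wrist","w11");cv2.imwrite("pics/w11.png",w["pixels"])
E
```

```text
307.5738868906137 189.6339381612734
80 [3.8 3.5 3.  2.7]
85 [-0.4 -0.8 -1.3 -1.6]
90 [-5.  -5.4 -5.9 -6.3]
95 [-10.  -10.4 -10.9 -11.4]
```

View pics/s11z.png

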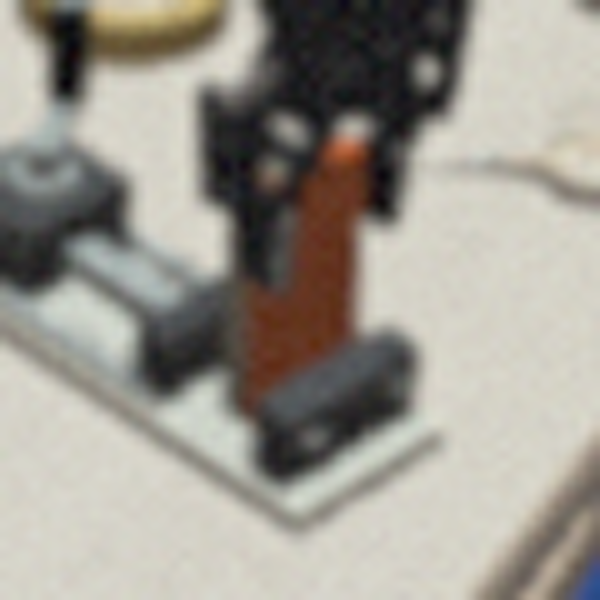

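View pics/w11.png

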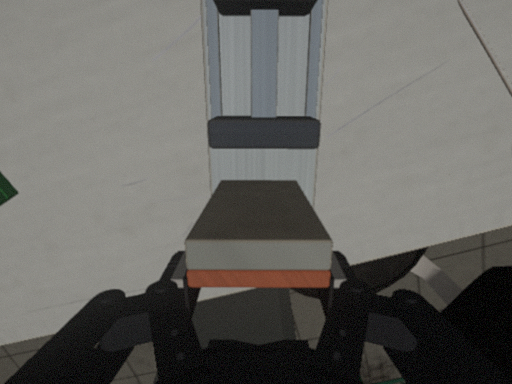

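```bash
cat > wt.py <<'E'
from h import *
from scipy.optimize import least_squares
def fitw(w,pos,yaw,obs):
    # stone indices: s(4) w(2) h(1): s0=gripped end; h0=-n (grey), w0 = -x tool
    uv=np.array([o[1] for o in obs]);ix=[o[0] for o in obs]
    def res(p):return (proj(w,stone(pos,yaw,p[3])[ix]+p[:3])-uv).ravel()
    r=least_squares(res,[0,0,0,1.5],loss="soft_l1");return r.x,r.fun.reshape(-1,2)
E
python3 - <<'E'
from wt import *
w=L("w11");pos=[.43443,-.16852,.27374]
q=proj(w,stone(pos,-1.848,1.5));print(q.round(0).tolist())
C=stone(pos,-1.848,1.5)
obs=[]
def nearest(uvs,ids):pass
# left = smaller u
L_,R_=(0,2) if q[0,0]<q[2,0] else (2,0)
obs=[(L_,(191,238)),(R_,(329,238)),(L_+1,(188,286)),(R_+1,(330,286)),(L_+4,(222,181)),(R_+4,(297,181))]
x,e=fitw(w,pos,-1.848,obs);print(x[:3].round(4),np.degrees(x[3]));print(e.round(1).tolist())
c=stone(pos,-1.848,x[3])+x[:3];print(c.round(4))
E
```

```text
[[192.0, 258.0], [195.0, 300.0], [325.0, 258.0], [322.0, 300.0], [223.0, 192.0], [223.0, 217.0], [294.0, 192.0], [293.0, 217.0]]
[ 0.0129 -0.0044  0.0073] 85.01137442999105
[[-4.1, 0.2], [3.8, 0.4], [2.2, -0.5], [-0.7, -0.3], [-0.2, 0.1], [-0.4, 0.2]]
[[ 0.4674 -0.1474  0.137 ]
 [ 0.4463 -0.1414  0.1389]
 [ 0.451  -0.2051  0.137 ]
 [ 0.4299 -0.1991  0.1389]
 [ 0.4578 -0.1446  0.0224]
 [ 0.4367 -0.1387  0.0244]
 [ 0.4414 -0.2024  0.0224]
 [ 0.4203 -0.1964  0.0244]]
```

The wrist-view fit gives a tilt of 85°, the foot about 10 mm above the bed and its red edge on the fixed jaw. About 9 mm more push is needed.

Emit:
step_arm(
  plan=[
    [[-0.3, 0.08, 0, 0], [-0.6, 0.17, 0, 0], [-0.8, 0.23, 0, 0], [-0.8, 0.23, 0, 0], [-0.8, 0.23, 0, 0]],
  ],
)

```text
clock: 11.98
position: [0.4263, -0.1662, 0.2737]
tool_rot: [3.124, 0.001, -1.848]
force: [3.1, -0.3, -3.0]
grip_width: 0.0596
```

```bash
python3 - <<'E'
from h import *
from workcell import bot
w=snap("wrist","w12");crop(w,150,100,220,220,3,"w12.png");o=bot.observe();print(o["position"],o["tool_rot"],o["force"],o["moment"])
E
```

```text
[ 0.42634815 -0.16623066  0.27365292] [ 3.12427283e+00  1.23304609e-03 -1.84792638e+00] [ 2.55516269 -0.1980511  -2.05457605] [-0.18189029 -0.75408104 -0.0743938 ]
```

View pics/w12.png

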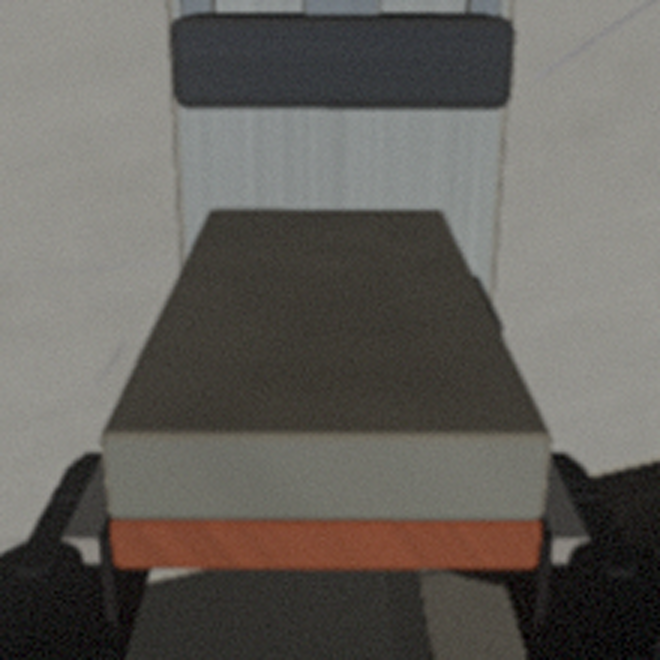

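```bash
python3 - <<'E'
from wt import *
w=L("w12");pos=[.42635,-.16623,.27365]
obs=[(2,(185,244)),(0,(332.7,244)),(3,(187.7,289.3)),(1,(330.3,289.3)),(6,(220.7,170.3)),(4,(297,170.3))]
q=proj(w,stone(pos,-1.848,1.5))
if q[0,0]<q[2,0]: obs=[(i^2,u) for i,u in obs]
x,e=fitw(w,pos,-1.848,obs);print(x[:3].round(4),np.degrees(x[3]));print(e.round(1).tolist())
c=stone(pos,-1.848,x[3])+x[:3]
import fit
p=np.array([.45374,-.17389,-.27779]);cc,s=np.cos(p[2]),np.sin(p[2])
d=c[:,:2]-p[:2];print(np.c_[d@[cc,s],d@[-s,cc],c[:,2]].round(4))
E
```

```text
[ 0.0134 -0.0041  0.0096] 90.17805655967523
[[-0.7, -0.1], [1.1, 0.1], [1.1, -0.1], [-1.3, 0.1], [-0.4, 0.0], [0.2, 0.1]]
[[-0.0035  0.0296  0.1403]
 [-0.0255  0.0296  0.1402]
 [-0.0034 -0.0304  0.1403]
 [-0.0254 -0.0304  0.1402]
 [-0.0031  0.0296  0.0253]
 [-0.0251  0.0296  0.0252]
 [-0.0031 -0.0304  0.0253]
 [-0.0251 -0.0304  0.0252]]
```

Tilt is now 90.2°, the red face is flush with the fixed jaw and the foot is about 13 mm above the bed. I lower it.

Emit:
step_arm(
  plan=[
    [[0.1, -0.2, 0, 0], [0.1, -0.2, -0.4, 0], [0.1, -0.2, -0.7, 0], [0.1, -0.2, -1, 0], [0.1, -0.2, -1.2, 0], [0.1, -0.2, -1.2, 0]],
  ],
)

```text
clock: 12.53
position: [0.4271, -0.1681, 0.261]
tool_rot: [3.123, 0.001, -1.848]
force: [-0.9, 0.6, -2.8]
grip_width: 0.0594
```

Emit:
step_arm(
  plan=[
    [[0, 0, -0.1, 0], [0, 0, -0.2, 0], [0, 0, -0.2, 0]],
  ],
)

```text
clock: 12.78
position: [0.4271, -0.1681, 0.2589]
tool_rot: [3.123, 0.001, -1.848]
force: [0.1, 0.0, -3.6]
grip_width: 0.0593
```

Emit:
step_arm(
  plan=[
    [[0, 0, -0.1, 0], [0, 0, -0.2, 0], [0, 0, -0.3, 0], [0, 0, -0.3, 0]],
  ],
)

```text
clock: 13.12
position: [0.4276, -0.1682, 0.2571]
tool_rot: [3.125, 0.001, -1.848]
force: [-5.3, 2.8, 28.9]
grip_width: 0.0594
```

```bash
python3 - <<'E'
from h import *
from workcell import bot
w=snap("wrist","w13");crop(w,150,100,220,220,3,"w13.png");o=bot.observe();print(o["position"],o["tool_rot"],o["force"],o["moment"])
f=snap("side","s13");u,v=proj(f,o["position"]-[0,0,.2])[0]
crop(f,int(u)-30,int(v)-30,60,60,10,"s13z.png")
E
```

```text
[ 0.42748871 -0.1681656   0.25705855] [ 3.12474708e+00  1.28193037e-03 -1.84784846e+00] [-5.39079752  3.224027   29.1468983 ] [ 0.47164086  1.03481179 -0.01156182]
```

View pics/w13.png

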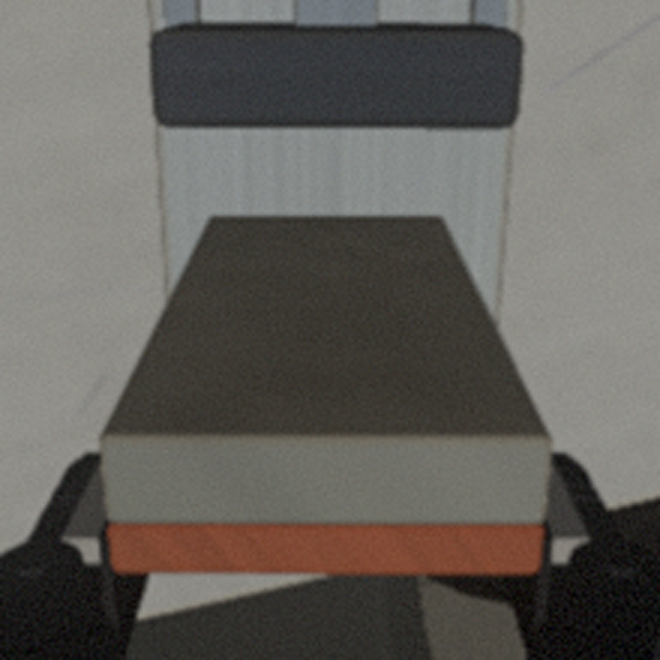

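View pics/s13z.png

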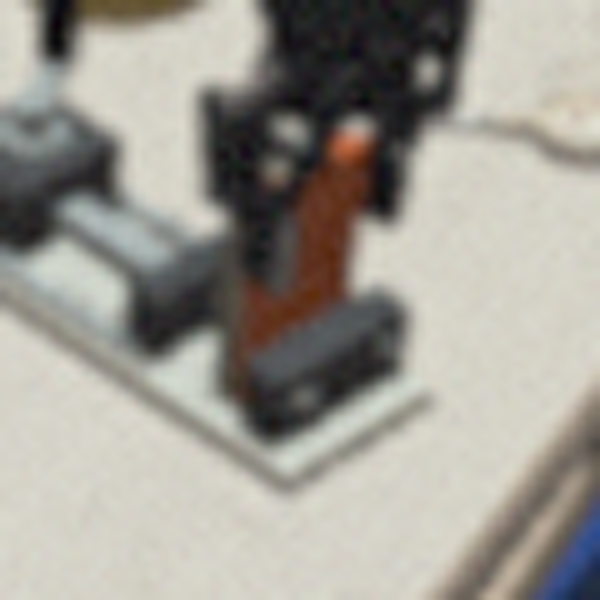

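The wrist force shows the foot seated on the bed. In the wrist crop its foot edge is at row 216, squarely in the gap. I unload slightly and open.

Emit:
step_arm(
  plan=[
    [[0, 0, 0.15, 0], [0, 0, 0.15, 0]],
  ],
)

```text
clock: 13.38
position: [0.4277, -0.1682, 0.259]
tool_rot: [3.126, 0.001, -1.848]
force: [0.6, -0.2, -3.1]
grip_width: 0.0596
```

Emit:
step_arm(
  plan=[
    [[0, 0, 0, 0], [0, 0, 0, 0], [0, 0, 0, 0], [0, 0, 0, 0], [0, 0, 0, 0]],
  ],
  jaw=0,
)

```text
clock: 13.8
position: [0.4277, -0.1682, 0.2589]
tool_rot: [3.126, 0.001, -1.848]
force: [0.7, -0.6, 0.4]
grip_width: 0.0853
```

```bash
python3 - <<'E'
from h import *
from workcell import bot
w=snap("wrist","w14");crop(w,150,100,220,220,3,"w14.png");o=bot.observe();print(o["position"],o["tool_rot"],o["force"],o["moment"])
E
```

```text
[ 0.42767187 -0.16821461  0.25895358] [ 3.12569002e+00  1.30180490e-03 -1.84786721e+00] [-0.22875488 -0.46099275 -1.22365006] [-0.06936805  0.01687243 -0.01218341]
```

View pics/w14.png

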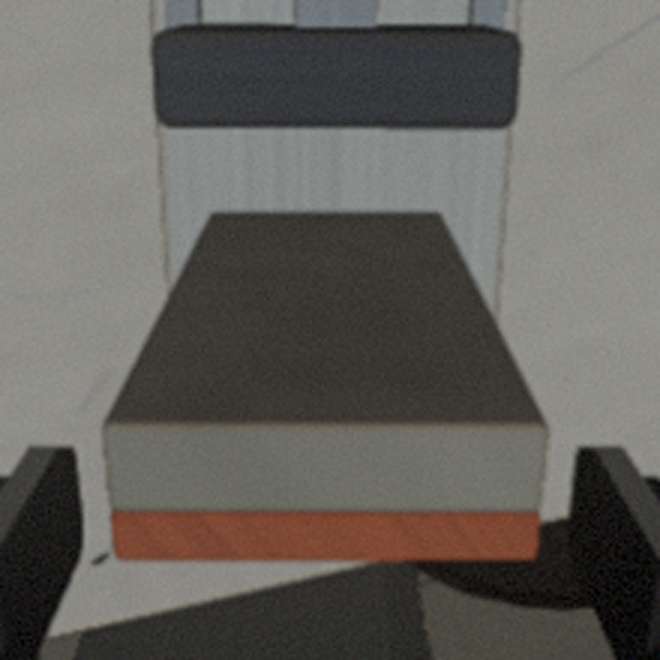

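The stone stands alone upright at (325,490) in the crop. Up, and over to the sleeve.

Emit:
step_arm(
  plan=[
    [[0, 0, 3, 0], [0, 0, 6, 0], [0.5, -0.2, 9, 0], [3, -1.5, 10, 0], [6, -3, 10, 0], [9, -4.5, 10, 0], [12, -6, 10, 0], [15, -7.2, 10, 0], [17.2, -8.3, 9, 0], [17.2, -8.3, 8, 0], [17.2, -8.3, 8, 0], [17.2, -8.3, 8, 0]],
  ],
)

```text
clock: 14.85
position: [0.5991, -0.251, 0.3382]
tool_rot: [3.124, 0.001, -1.848]
force: [-1.1, 0.9, 0.5]
grip_width: 0.0851
```

```bash
python3 - <<'E'
from h import *
from workcell import bot
o=bot.observe();w=snap("wrist","w15");cv2.imwrite("pics/w15.png",w["pixels"]);print(o["position"],o["tool_rot"],o["force"],o["moment"])
f=snap("side","s15");crop(f,250,120,130,100,6,"s15.png")
E
```

```text
[ 0.59908588 -0.25100254  0.33823474] [ 3.12360318e+00  1.41063054e-03 -1.84792932e+00] [-1.06577675  0.94462295  0.484217  ] [ 0.00431863 -0.00738136 -0.02271997]
```

View pics/w15.png

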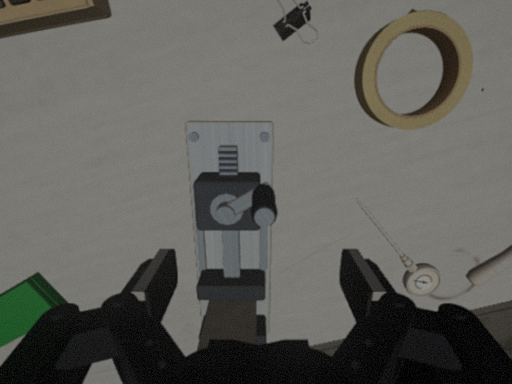

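View pics/s15.png

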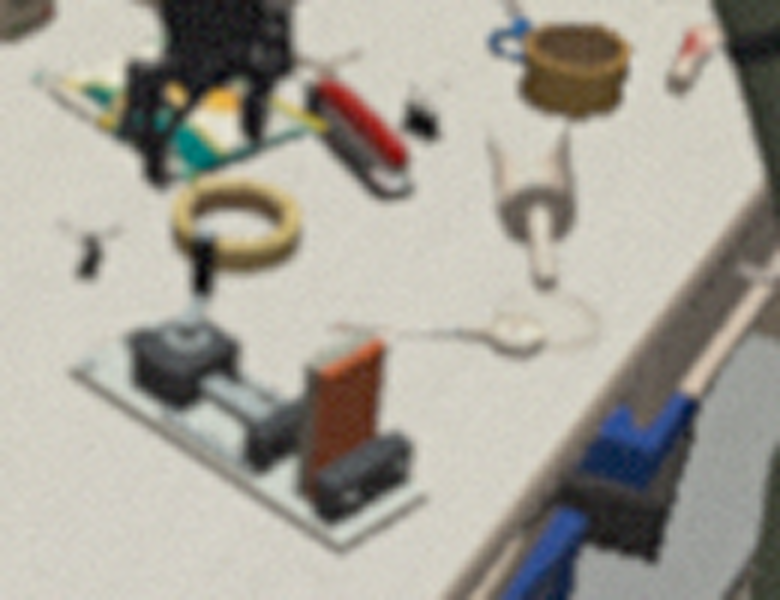

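The stone stands in the gap at (340,420) of the side crop. The wrist view shows the sleeve top at (264,214).

```bash
python3 - <<'E'
from h import *
w=L("w15");t=L("top0")
print("sleeve",onz(w,264,214,.118),"hub",onz(w,227,210,.068))
for a,b in((195,123),(272,123)):print(onz(w,a-6 if a<200 else a,122,.012))
p=np.array([.45374,-.17389,-.27779]);cc,s=np.cos(p[2]),np.sin(p[2])
for uv,z in(((264,214),.118),((227,210),.068),((188,122),.012),((272,122),.012)):
    d=onz(w,*uv,z)[:2]-p[:2];print(d@[cc,s],d@[-s,cc])
crop(w,180,110,110,110,6,"w15z.png")
f=snap("top","t15");crop(f,285,140,90,110,6,"t15.png")
E
```

```text
sleeve [ 0.5984434  -0.25497928  0.118     ] hub [ 0.59018155 -0.21899186  0.068     ]
[ 0.67113083 -0.19876136  0.012     ]
[ 0.64826893 -0.27905463  0.012     ]
0.16139322505962395 -0.038298460232501
0.14357923678838252 -0.0059563189836422
0.21587895779406177 0.03670689288617321
0.2159108451573828 -0.04778715203848745
```

View pics/w15z.png

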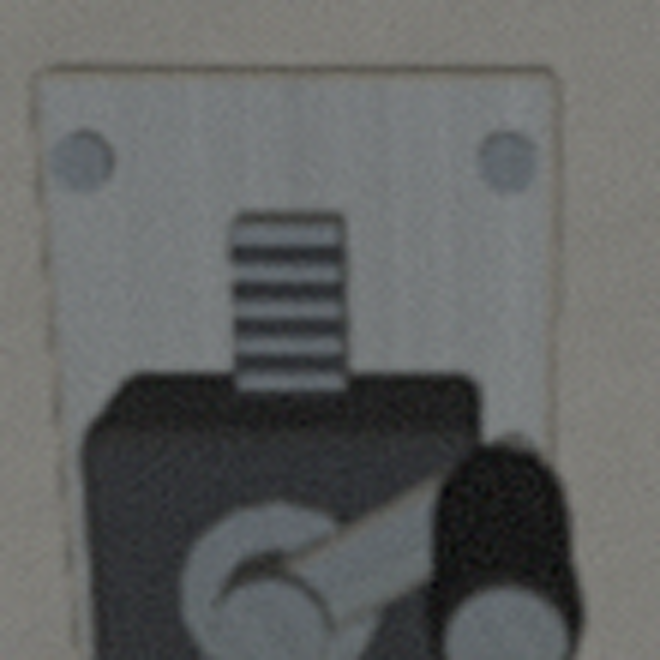

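```bash
python3 - <<'E'
from h import *
w=L("w15")
p=np.array([.45374,-.17389,-.27779]);cc,s=np.cos(p[2]),np.sin(p[2])
for uv,z in(((264.7,216.7),.118),((186.3,121.3),.012),((272.8,121.3),.012)):
    q=onz(w,*uv,z);d=q[:2]-p[:2];print(q,d@[cc,s],d@[-s,cc])
# grip point along tool axis
from scipy.spatial.transform import Rotation as R
r=R.from_euler("xyz",[3.12360318e+00,1.41063054e-03,-1.84792932e+00]).as_matrix()
g=np.array([ 0.59908588,-0.25100254,0.33823474])+r[:,2]*.155;print("grip",g,"tool x",r[:,0])
E
```

```text
[ 0.59627265 -0.25490188  0.118     ] 0.15928446422049936 -0.038819318690840605
[ 0.67252867 -0.19638201  0.012     ] 0.2165691549309876 0.03836889632098603
[ 0.64871356 -0.28000412  0.012     ] 0.21659880414016314 -0.04857830932403398
grip [ 0.59646386 -0.25002942  0.18325997] tool x [-0.27359889 -0.96184284 -0.00141063]
```

View pics/t15.png

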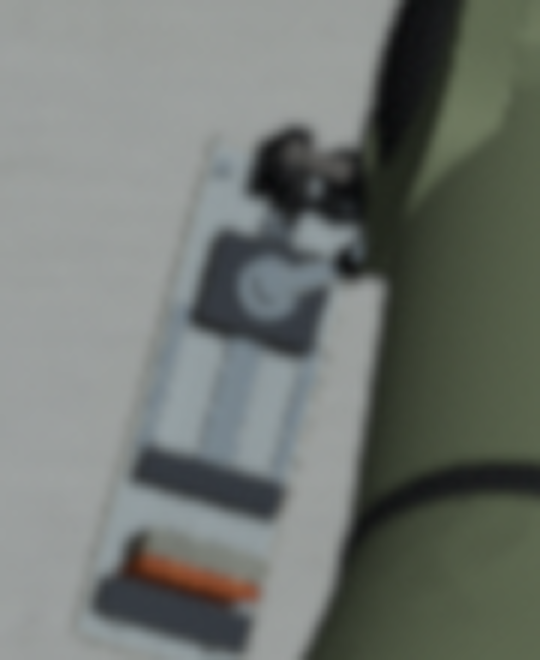

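Emit:
step_arm(
  plan=[
    [[0, -0.2, -1, 0], [-0.1, -0.4, -2.5, 0], [-0.1, -0.4, -3.8, 0], [-0.1, -0.4, -3.8, 0]],
  ],
)

```text
clock: 15.33
position: [0.5974, -0.2548, 0.2992]
tool_rot: [3.123, 0.002, -1.848]
force: [0.2, 0.1, -0.9]
grip_width: 0.0856
```

```bash
python3 - <<'E'
from h import *
from workcell import bot
o=bot.observe();w=snap("wrist","w16");cv2.imwrite("pics/w16.png",w["pixels"]);print(o["position"],o["tool_rot"],o["force"])
E
```

```text
[ 0.59744912 -0.25476989  0.29916178] [ 3.12293738e+00  1.51111974e-03 -1.84787278e+00] [ 0.20457927  0.12939693 -0.85053452]
```

View pics/w16.png

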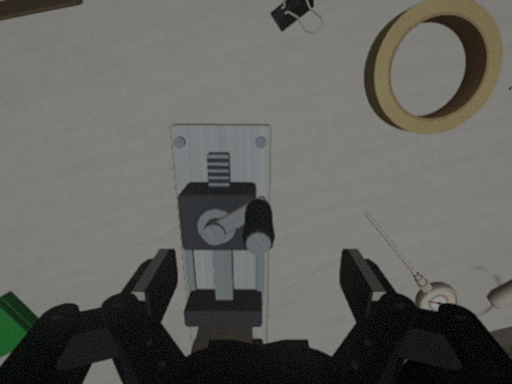

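```bash
python3 - <<'E'
from h import *
w=L("w16");q=onz(w,258.5,241,.118);print(q)
g=np.array([.59745,-.25477])+np.array([-.0029,.0008]);x=np.array([-.2736,-.9618]);y=np.array([.9618,-.2736])
print((q[:2]-g)@x,(q[:2]-g)@y)
E
```

```text
[ 0.59738815 -0.25484255  0.118     ]
6.270271946888866e-05 0.002968460138230602
```

Emit:
step_arm(
  plan=[
    [[0.1, 0, -1.5, 0], [0.15, 0, -3, 0], [0.15, 0, -4.2, 0], [0.15, 0, -4.4, 0]],
  ],
)

```text
clock: 15.72
position: [0.599, -0.2545, 0.2549]
tool_rot: [3.122, 0.002, -1.848]
force: [-0.6, 0.2, 0.0]
grip_width: 0.0852
```

Emit:
step_arm(
  plan=[
    [[0, 0, 0, 0], [0, 0, 0, 0], [0, 0, 0, 0], [0, 0, 0, 0], [0, 0, 0, 0], [0, 0, 0, 0], [0, 0, 0, 0], [0, 0, 0, 0]],
  ],
  jaw=1,
  force=40,
)

```text
clock: 16.38
position: [0.5991, -0.2549, 0.2555]
tool_rot: [3.123, 0.001, -1.848]
force: [0.6, -1.9, 6.4]
grip_width: 0.0189
```

```bash
python3 - <<'E'
from h import *
from workcell import bot
o=bot.observe();w=snap("wrist","w17");cv2.imwrite("pics/w17.png",w["pixels"]);print(o["position"],o["tool_rot"],o["force"],o["moment"],o["qpos"])
f=snap("side","s17");crop(f,240,110,100,90,6,"s17.png")
E
```

```text
[ 0.59914431 -0.25492554  0.25550487] [ 3.12311875e+00  1.20761723e-03 -1.84784968e+00] [ 0.62584409 -1.86093656  6.44953912] [-0.49609326  0.08525772  0.0214569 ] [ 0.31968748  0.74071128 -0.01277519  1.62729974  0.01127437  0.79215846
 -1.54565152]
```

View pics/w17.png

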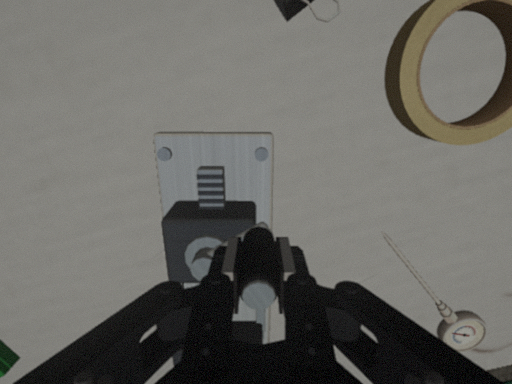

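View pics/s17.png

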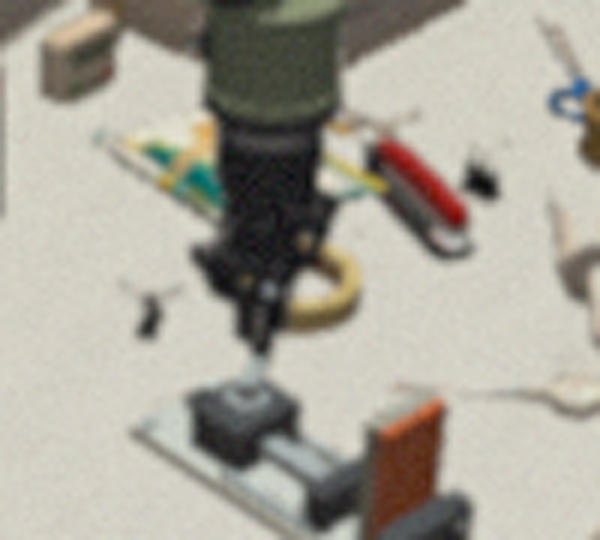

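The sleeve is held at 18.9 mm opening, at (258,290) in the wrist view. I work out the winding arc.

```bash
cat > arc.py <<'E'
import numpy as np,sys
# usage: q0 dq n : shifts (cm) along the arc
q0,dq,n=float(sys.argv[1]),float(sys.argv[2]),int(sys.argv[3])
ps=-.2778;c,s=np.cos(ps),np.sin(ps)
q=q0+dq*np.arange(1,n+1);X=4*(np.cos(q)-np.cos(q0));Y=-4*(np.sin(q)-np.sin(q0))
print(np.c_[c*X-s*Y,s*X+c*Y].round(2).tolist())
E
python3 arc.py 1.01 0.12 12
```

```text
[[-0.47, -0.11], [-0.95, -0.16], [-1.42, -0.15], [-1.9, -0.08], [-2.36, 0.04], [-2.81, 0.22], [-3.23, 0.45], [-3.62, 0.72], [-3.98, 1.05], [-4.29, 1.41], [-4.56, 1.81], [-4.78, 2.23]]
```

Emit:
step_arm(
  plan=[
    [[-0.47, -0.11, 0.1, 0], [-0.95, -0.16, 0.1, 0], [-1.42, -0.15, 0.1, 0], [-1.9, -0.08, 0.1, 0], [-2.36, 0.04, 0.1, 0], [-2.81, 0.22, 0.1, 0], [-3.23, 0.45, 0.1, 0], [-3.62, 0.72, 0.1, 0], [-3.98, 1.05, 0.1, 0], [-4.29, 1.41, 0.1, 0], [-4.56, 1.81, 0.1, 0], [-4.78, 2.23, 0.1, 0]],
  ],
)

```text
clock: 17.48
position: [0.5513, -0.2319, 0.2561]
tool_rot: [3.124, 0.002, -1.847]
force: [9.8, 1.5, -23.4]
grip_width: 0.0184
```

```bash
python3 - <<'E'
from h import *
from workcell import bot
o=bot.observe();w=snap("wrist","w18");cv2.imwrite("pics/w18.png",w["pixels"]);print(o["position"],o["tool_rot"],o["force"],o["moment"],o["grip_width"])
f=snap("side","s18");crop(f,240,110,100,90,6,"s18.png")
E
```

```text
[ 0.55126366 -0.23193466  0.25610136] [ 3.12362783e+00  1.79970477e-03 -1.84739334e+00] [  9.81953111   1.45170619 -23.39907134] [ 0.06892869 -2.31354288 -0.02765748] 0.01836691388903216
```

View pics/w18.png

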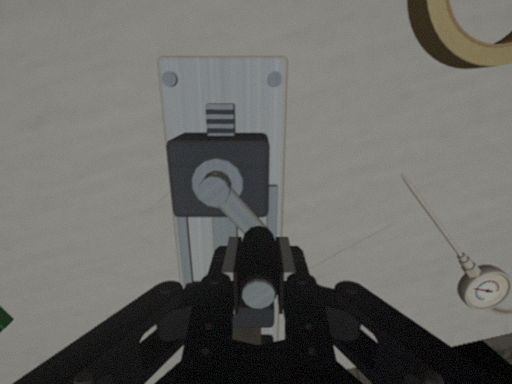

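View pics/s18.png

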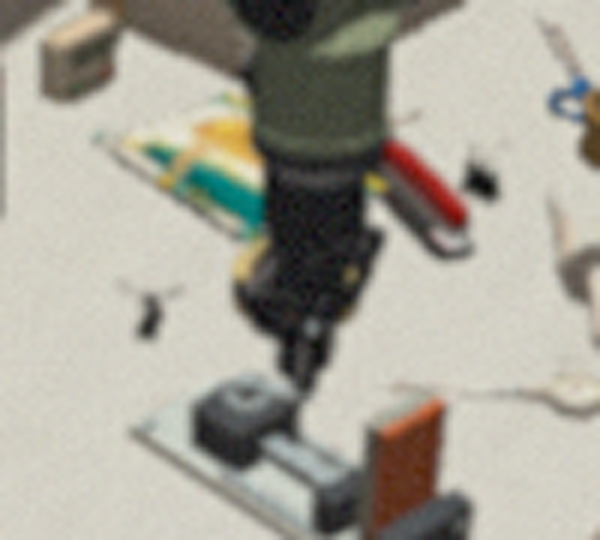

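```bash
python3 arc.py 2.45 0.12 12
```

```text
[[-0.17, 0.45], [-0.28, 0.92], [-0.33, 1.39], [-0.33, 1.87], [-0.27, 2.35], [-0.15, 2.81], [0.02, 3.26], [0.24, 3.69], [0.52, 4.08], [0.84, 4.44], [1.2, 4.76], [1.59, 5.03]]
```

Emit:
step_arm(
  plan=[
    [[-0.13, 0.45, -0.08, 0], [-0.23, 0.92, -0.08, 0], [-0.28, 1.39, -0.08, 0], [-0.28, 1.87, -0.08, 0], [-0.22, 2.35, -0.08, 0], [-0.1, 2.81, -0.08, 0], [0.07, 3.26, -0.08, 0], [0.28, 3.67, -0.08, 0], [0.54, 4.05, -0.08, 0], [0.86, 4.4, -0.08, 0], [1.2, 4.72, -0.08, 0], [1.59, 5, -0.08, 0]],
  ],
)

```text
clock: 18.58
position: [0.5671, -0.1821, 0.2557]
tool_rot: [3.124, 0.001, -1.848]
force: [2.0, -10.2, -5.4]
grip_width: 0.0187
```

```bash
python3 arc.py 3.89 0.12 12;python3 - <<'E'
from h import *
f=snap("side","s19");crop(f,240,100,110,100,6,"s19.png")
E
```

```text
[[0.42, 0.22], [0.87, 0.39], [1.34, 0.51], [1.81, 0.57], [2.29, 0.57], [2.77, 0.52], [3.24, 0.41], [3.69, 0.24], [4.11, 0.02], [4.51, -0.25], [4.87, -0.56], [5.19, -0.92]]
```

View pics/s19.png

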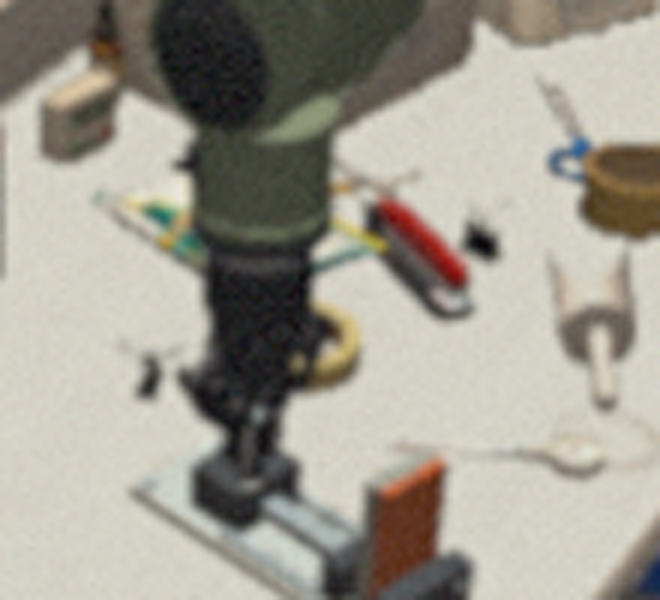

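Emit:
step_arm(
  plan=[
    [[0.42, 0.19, 0, 0], [0.87, 0.35, 0, 0], [1.34, 0.46, 0, 0], [1.81, 0.51, 0, 0], [2.29, 0.51, 0, 0], [2.76, 0.46, 0, 0], [3.22, 0.35, 0, 0], [3.66, 0.18, 0, 0], [4.07, -0.04, 0, 0], [4.47, -0.3, 0, 0], [4.82, -0.6, 0, 0], [5.14, -0.95, 0, 0]],
  ],
)

```text
clock: 19.63
position: [0.6194, -0.1908, 0.2556]
tool_rot: [3.123, 0.001, -1.847]
force: [-7.3, -0.5, -0.4]
grip_width: 0.0185
```

```bash
python3 arc.py 5.33 0.07 12;python3 - <<'E'
from h import *
f=snap("side","s20");crop(f,240,100,110,110,6,"s20.png")
w=snap("wrist","w20");cv2.imwrite("pics/w20.png",w["pixels"])
E
```

```text
[[0.17, -0.22], [0.32, -0.46], [0.45, -0.71], [0.57, -0.96], [0.67, -1.22], [0.75, -1.49], [0.81, -1.76], [0.85, -2.04], [0.87, -2.32], [0.88, -2.6], [0.86, -2.88], [0.82, -3.16]]
```

View pics/s20.png

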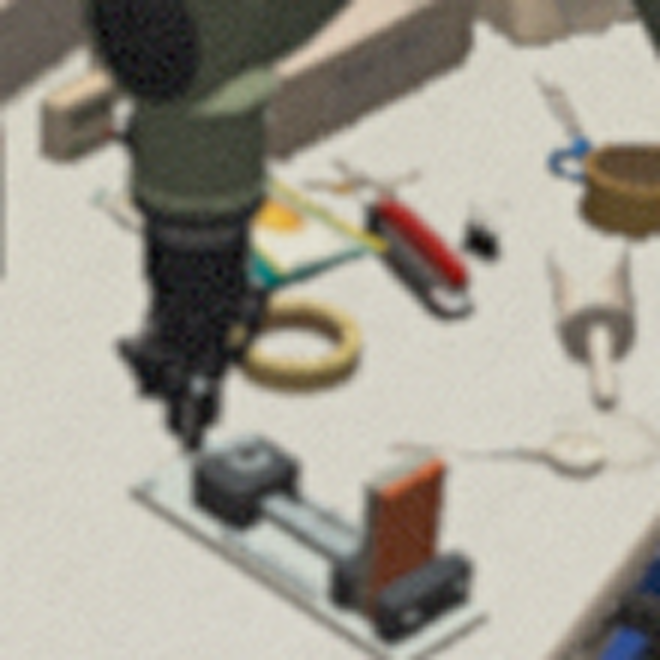

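View pics/w20.png

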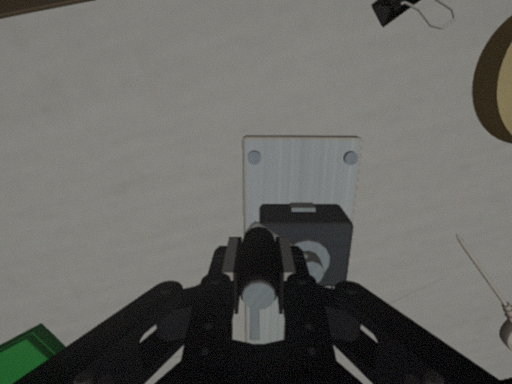

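Emit:
step_arm(
  plan=[
    [[0.15, -0.23, 0, 0], [0.3, -0.47, 0, 0], [0.42, -0.72, 0, 0], [0.53, -0.97, 0, 0], [0.53, -0.97, 0, 0]],
  ],
)

```text
clock: 20.15
position: [0.6252, -0.201, 0.2557]
tool_rot: [3.125, 0.001, -1.847]
force: [-2.0, 1.0, -1.7]
grip_width: 0.0187
```

```bash
python3 arc.py 5.62 0.05 12
```

```text
[[0.07, -0.19], [0.13, -0.38], [0.18, -0.57], [0.22, -0.77], [0.26, -0.96], [0.28, -1.16], [0.29, -1.36], [0.29, -1.56], [0.29, -1.76], [0.27, -1.96], [0.24, -2.16], [0.2, -2.36]]
```

Emit:
step_arm(
  plan=[
    [[0.07, -0.19, 0, 0], [0.13, -0.38, 0, 0], [0.13, -0.38, 0, 0]],
  ],
)

```text
clock: 20.4
position: [0.6265, -0.2043, 0.2556]
tool_rot: [3.124, 0.002, -1.847]
force: [-4.9, 4.0, 1.2]
grip_width: 0.019
```

Emit:
step_arm(
  plan=[
    [[0.05, -0.19, 0, 0], [0.08, -0.39, 0, 0], [0.08, -0.39, 0, 0]],
  ],
)

```text
clock: 20.65
position: [0.6272, -0.2061, 0.2554]
tool_rot: [3.121, 0.005, -1.845]
force: [-8.8, 12.0, 5.3]
grip_width: 0.0188
```

Emit:
step_arm(
  plan=[
    [[0.03, -0.25, 0, 0], [0.05, -0.5, 0, 0], [0.05, -0.5, 0, 0], [0.05, -0.5, 0, 0]],
  ],
)

```text
clock: 20.98
position: [0.6278, -0.2078, 0.2554]
tool_rot: [3.118, 0.009, -1.843]
force: [-9.5, 19.4, 7.9]
grip_width: 0.0183
```

```bash
python3 - <<'E'
from h import *
f=snap("side","s21");crop(f,275,160,60,60,10,"s21.png")
w=snap("wrist","w21");cv2.imwrite("pics/w21.png",w["pixels"])
E
```

View pics/s21.png

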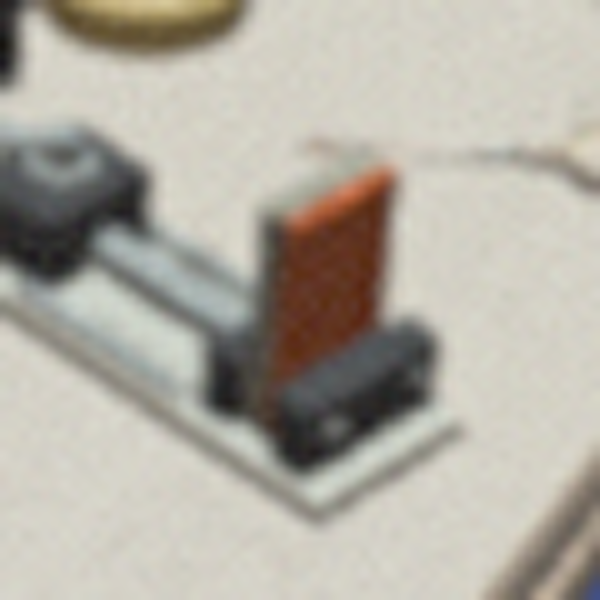

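View pics/w21.png

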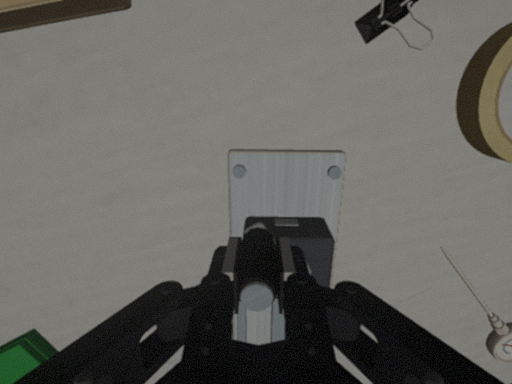

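The stone is pinched upright between both jaws, with about 20 N at the sleeve. I relax the push, let go and rise.

Emit:
step_arm(
  plan=[
    [[0, 0.1, 0, 0], [0, 0.1, 0, 0]],
  ],
)

```text
clock: 21.25
position: [0.6275, -0.2058, 0.2555]
tool_rot: [3.116, 0.01, -1.842]
force: [-8.4, 6.5, 4.1]
grip_width: 0.0185
```

Emit:
step_arm(
  plan=[
    [[0, 0, 0, 0], [0, 0, 0, 0], [0, 0, 0, 0], [0, 0, 0, 0], [0, 0, 0, 0], [0, 0, 0, 0]],
  ],
  jaw=0,
)

```text
clock: 21.75
position: [0.6276, -0.2059, 0.2555]
tool_rot: [3.117, 0.01, -1.842]
force: [-0.5, 0.1, 0.1]
grip_width: 0.0853
```

Emit:
step_arm(
  plan=[
    [[0, 0, 1, 0], [0, 0, 3, 0], [0, 0, 6, 0], [0, 0, 9, 0], [0, 0, 12, 0], [0, 0, 14, 0], [0, 0, 14, 0], [0, 0, 14, 0]],
  ],
)

```text
clock: 22.42
position: [0.6276, -0.206, 0.3973]
tool_rot: [3.119, 0.01, -1.842]
force: [-1.1, 0.4, 0.1]
grip_width: 0.0852
```

```bash
python3 - <<'E'
from h import *
f=snap("side","s22");crop(f,245,130,110,90,7,"s22.png")
w=snap("wrist","w22");cv2.imwrite("pics/w22.png",w["pixels"])
t=snap("top","t22");cv2.imwrite("pics/t22.png",t["pixels"])
E
```

```text
(no output)
```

View pics/s22.png

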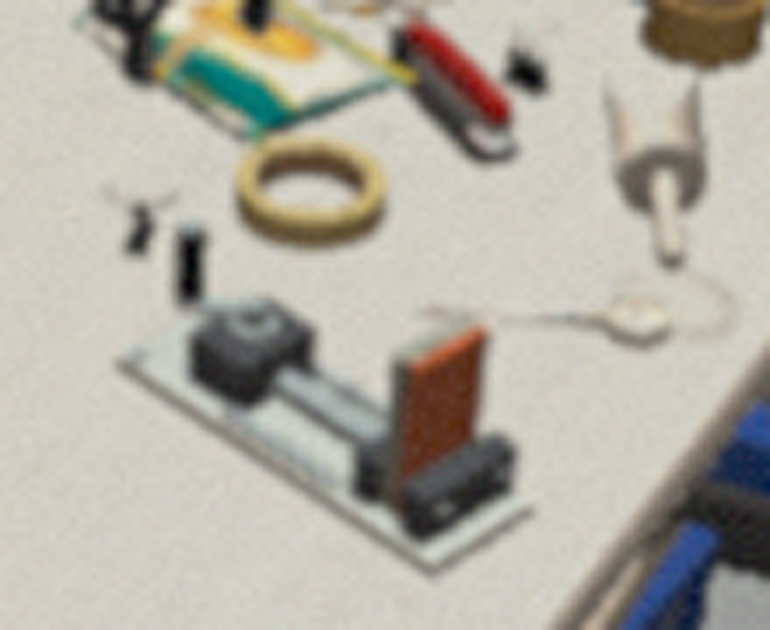

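View pics/w22.png

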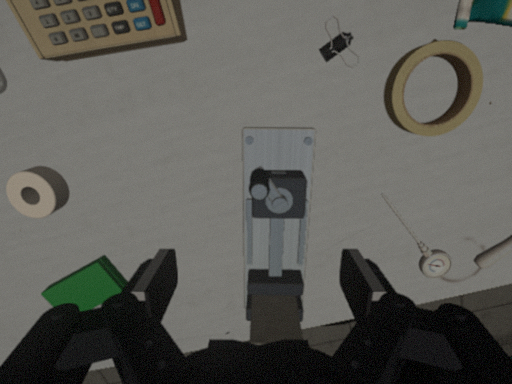

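View pics/t22.png

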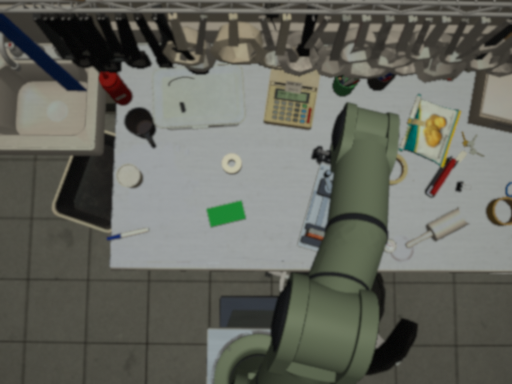

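```bash
python3 - <<'E'
from h import *
w=L("w22");p=np.array([.45374,-.17389,-.27779]);cc,s=np.cos(p[2]),np.sin(p[2])
d=onz(w,259,192,.118)[:2]-p[:2];x,y=d@[cc,s],d@[-s,cc]+.004;print(x,y,np.arctan2(-y,x-.138)%(2*np.pi))
from workcell import bot
print(bot.observe()["force"],bot.observe()["clock"]);bot.job_done()
E
```

```text
0.17113814939706976 0.022706268377558056 5.682461269541465
[-0.88302463 -0.09671293 -1.00268065] 22.5667
the job is handed in; nothing more can be done
```

The stone is clamped upright between the jaws, standing on a short end with its reddish face against the fixed jaw. I handed the job in at about 22.6 s of the 64 s allowed; no verdict is reported.

- **Placing:** I gripped the stone near one short end and shook it up and down to pivot it in the pads, then pushed its foot against the fixed jaw until it stood straight. I lowered it onto the bed and let go, and it stood by itself.
- **Winding:** I took hold of the loose sleeve and kept hold while winding the crank clockwise. Resistance rose to about 20 N at the sleeve, then I let go and lifted clear.
- **Last checks:**
  - The side view shows the stone upright between both jaws.
  - The sleeve's position gives a crank value of about 5.68 rad, against the 5.7 expected when the stone is clamped.
  - Nothing but noise shows in the wrist force.
  - The other items look unmoved in the last pictures, though the arm hides part of the top view.
- **Disagreements:** The wrist camera put the clamp about 4 mm further to its −y side than the top and side cameras did. I trusted the wrist view, so the stone may sit a few mm off the middle of the jaw width. The foot also pressed the bed with 29 N for a moment while I was setting the stone down.

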